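# Make a dental case ready for collection: load, hang and slide the carver carrier

### The arm

A 7-joint arm with a two-finger parallel gripper is mounted at the origin on the work surface. World frame = base frame: x ahead of the robot, y to its left, z up, the work surface at z = 0. Lengths are in m, angles in rad, forces in N, time in s.
With the tool pointing down it reaches from about 0.4 to 0.85 m from the base axis. Payload 4.5 kg.
Tool frame: the origin (TCP) lies between the finger pads; the fingertips stand 19 mm ahead of it and the grasp point (between the pads) is the TCP; z points along the fingers, y is the line along which they close (so a half turn about z gives the same grasp; the last joint's range is limited). The gripper opens to 85 mm and grips with 20 to 120 N. Pads are 22 mm wide; open, the fingers measure 114 mm over their backs; the gripper's body (76 mm by 85 mm) begins 54 mm behind the grasp point. The pads swing forward as they close: fully open they stand 13 mm farther back than shut.
Start: joints at [-1.234, 0.689, -0.195, 1.565, 0.157, 0.902, -0.215], TCP at [0.186, 0.597, 0.25] pointing down, gripper open.
Joint ranges: [-3.01, 3.01], [-0.46, 2.08], [-1.47, 1.51], [0.13, 2.56], [-1, 4.14], [0.04, 2.09], [-2.66, 2.66]. Speed limits (rad/s): [2.57, 2.57, 3.14, 3.14, 3.14, 3.14, 3.14].

### API

Orientations are given as a unit quaternion [x, y, z, w].
In Python, from bench import get_state, get_image, get_calibration, job_done gives the robot as it stands. The module is installed in compiled form; this text tells all that it offers.
- The arm moves only by the tool move_arm, never from a script. Its argument "rows" is a list of rows, each a list of 6 numbers: the shift along the tool's x, y, z each as a share of 30 cm, from -1 to 1, then the turn, a rotation vector about the tool's x, y, z each as a share of 0.5 rad, from -1 to 1. In form: [[dx, dy, dz, rx, ry, rz], ...]. A call has exactly 5 rows; each row shifts and turns the commanded pose from where the row before left it, along the tool's axes as they then stand; what a row does not reach is not made up. A row lasts 1/10 s, in which the tool goes at most 50 mm and 8.59 degrees, less where a joint would pass 70% of its speed; a pose out of reach is approached as far as the arm can. A call with a number of a shift or a turn outside -1 to 1 is refused whole. A call with a gripper value outside its range is refused whole. "claw" is the opening, from -1 (shut) to 1 (fully open), set as the call begins (left out, the last holds). The fingers move at their own pace and stop on an object; "newtons" is the grip in N (left out, the last holds). Time passes only in rows, so rows that do not move let the fingers close, or fill a call up. It gives the time, the measured TCP pose, the force, the opening and the grip force at its end, in the units of the state.
- get_state(): the state, without advancing time (a new reading comes with each control period).
- get_image(name): name is "side" or "top" or "wrist"; returns (picture, depth): 480x640x3 uint8, blue, green, red; 480x640 float32, m along the optical axis (not along the pixel's ray), 0 where there is no reading.
- get_calibration(name): a dict with "camera_matrix" (3x3 intrinsics, pixels), "rvec" (rotation vector, rad) and "tvec" (3), from world to camera coordinates, as OpenCV has them. Camera axes: x right, y down, z forward; pixel columns grow to the right and rows downward; lengths in m; the calibration is good to about 2 mm. A picture is of the moment at which its call begins: read the wrist's pose just before it. get_calibration takes no time and is no camera call; for the wrist camera it gives the pose at the moment of the call.
- job_done(): hands the job in; it is judged then, once.
The state is a dict: "time_s": time; "joint_positions": joint angles; "joint_vel": joint speeds; "tau": joint torques, N m; "tcp_pos": TCP position; "tcp_rot": TCP orientation; "contact_force": force on the tool from outside, world axes, zero at the start; "ft_torque": the same for the moment, N m; "opening": opening from 0.0 (shut) to 1.0 (fully open); "grip_force": force on a finger pad.
Only numpy, scipy, OpenCV 4.12 (cv2) and the standard library are available. Lean on these libraries where they do the work, as an engineer would, in place of code of your own. Each camera call takes 0.05 s, during which the arm holds its last target. There are 200 camera calls.

### The job

Get this case ready for collection. Move every carver from the wooden stand into the carrier, foot down in any free sockets; then lift the loaded carrier by its tab, hook it on the rail at least 10 cm to the right (robot's right) of the brass pointer, and slide it left along the rail without lifting it off until it is centred on the pointer. The round mould belongs on the sloped rest, studs up, lying flat on the slope between its four pins (put it there at any time); leave everything else as it is.

Things in the scene. Friction and masses are not known exactly. Their poses are not given: they have to be found in the camera images.
- carver0: a steel wax carver, all alike but for the tip: round handle 11 mm in diameter, 175 mm long, flat foot slightly tapered over its last 8 mm, thin tip up to 16 mm long above the handle (narrower than the handle), 45 g. Origin: centre of the foot; z along the handle towards the tip. It starts standing tip up in the stand. None if absent in this start.
- carver1: a steel wax carver, all alike but for the tip: round handle 11 mm in diameter, 175 mm long, flat foot slightly tapered over its last 8 mm, thin tip up to 16 mm long above the handle (narrower than the handle), 45 g. Origin: centre of the foot; z along the handle towards the tip. It starts standing tip up in the stand. None if absent in this start.
- carver2: a steel wax carver, all alike but for the tip: round handle 11 mm in diameter, 175 mm long, flat foot slightly tapered over its last 8 mm, thin tip up to 16 mm long above the handle (narrower than the handle), 45 g. Origin: centre of the foot; z along the handle towards the tip. It starts standing tip up in the stand. None if absent in this start.
- carver3: a steel wax carver, all alike but for the tip: round handle 11 mm in diameter, 175 mm long, flat foot slightly tapered over its last 8 mm, thin tip up to 16 mm long above the handle (narrower than the handle), 45 g. Origin: centre of the foot; z along the handle towards the tip. It starts standing tip up in the stand. None if absent in this start.
- stand: fixed wooden block 60 x 170 mm (x, y), 55 mm high, origin centre of underside. Four square holes of 13 mm, 45 mm deep (floor at z = 10 mm), in a row at x = 0, y = -60, -20, +20, +60 mm; the carvers stand in them.
- carrier: loose hanging carrier, 0.35 kg, standing on the table. Origin on its underside. Grey socket block x -45..+25, y -85..+85 mm, 50 mm high, four square sockets of 16 mm, 42 mm deep, at x = -10, y = -67, -33, +33, +67 mm. Behind it a steel strap (x 26..34, 36 mm wide) rises to z = 172 mm, with a saddle hook (see point saddle) on its +x side and a grip tab above (see point tab).
- socket0 (a point): centre of the floor of carrier socket 0, 8 mm above the carrier's underside (mouth at 50 mm)
- socket1 (a point): centre of the floor of carrier socket 1, 8 mm above the carrier's underside (mouth at 50 mm)
- socket2 (a point): centre of the floor of carrier socket 2, 8 mm above the carrier's underside (mouth at 50 mm)
- socket3 (a point): centre of the floor of carrier socket 3, 8 mm above the carrier's underside (mouth at 50 mm)
- tab (a point): on the carrier's grip tab (8 mm thick in carrier x, x 26..34; 24 mm wide in y; z 172..215 mm), mid thickness and width, 10 mm below its top edge
- saddle (a point): point in the carrier's hook (carrier x 44, z 159 mm) where the rail's axis lies when it hangs. The hook is 50 mm wide in y and opens downward: channel 16 mm (x 34..50), roof at z = 165, far lip (x 50..55) down to z = 145; the lip goes over to the rail's far (+x) side
- rack: fixed steel rack, origin on the table midway between its two posts (at y = -170 and +170 mm, 16 mm thick). Rail: 12 mm round bar along its y, axis 200 mm above the table at x = 0. A 16 mm bar below it (axis at 110 mm) is what the carrier's strap leans on. The carrier hangs on its -x side (towards the robot), with its underside then 41 mm above the table.
- pointer: fixed brass pointer behind the rail: foot 30 x 50 mm, upright blade 14 mm wide with a pointed top at 142 mm. Origin: centre of its underside; y is parallel to the rail, +y to the robot's left. The carrier's origin must end at the same y.
- mould: loose round tan mould, diameter 60 mm, 22 mm thick, with five small steel studs (4 mm high) on top, 90 g. Origin: centre of its underside, z up through the studs.
- rest: fixed wooden sloped rest, origin centre of underside. Its face, 40 mm wide (y; 56 mm at the two ends) and 78 mm long, slopes at 0.26 rad (15 degrees) down towards its -x side; it is 55 mm high at the origin. Four steel pins, 6 mm thick and standing 16 mm out of the face at +-28.5 mm along the slope and +-22.5 mm in y, box in the mould with 3 mm to spare; its +y and -y sides are free for fingers.
- seat (a point): point on the rest's sloped face midway between the four pins, where the centre of the mould's underside belongs
- pliers: bystander: pliers with red grips, 150 mm, lying
- mixing_bowl: bystander: blue bowl, 100 mm across, 50 mm high
- jar: bystander: amber jar, 56 mm across, 60 mm high
Mind the look-alikes: they are no part of the job. There is more than one size of the carrier; the job needs the largest.

How it is judged:
On the way, in this order (a step that is already met when the one before it is completed fails the run):
1. all carvers stand in the carrier's sockets ((distance between carver0 and socket0 below 0.01 m or distance between carver0 and socket1 below 0.01 m or distance between carver0 and socket2 below 0.01 m or distance between carver0 and socket3 below 0.01 m) and angle between each of carver0, carver1, carver2, carver3's own z axis and vertical below 0.35 rad and (distance between carver1 and socket0 below 0.01 m or distance between carver1 and socket1 below 0.01 m or distance between carver1 and socket2 below 0.01 m or distance between carver1 and socket3 below 0.01 m) and (distance between carver2 and socket0 below 0.01 m or distance between carver2 and socket1 below 0.01 m or distance between carver2 and socket2 below 0.01 m or distance between carver2 and socket3 below 0.01 m) and (distance between carver3 and socket0 below 0.01 m or distance between carver3 and socket1 below 0.01 m or distance between carver3 and socket2 below 0.01 m or distance between carver3 and socket3 below 0.01 m)), for 0.2 s.
2. the loaded carrier is hooked on the rail, at least 9 cm to the right of the pointer (z of saddle in the frame of rack between 0.19 and 0.208 m and x of saddle in the frame of rack between -0.01 and 0.01 m and angle between carrier's own z axis and vertical below 0.12 rad and y of carrier in the frame of pointer below -0.09 m), for 0.2 s.
3. it has been slid to the pointer, within 12 mm (z of saddle in the frame of rack between 0.19 and 0.208 m and x of saddle in the frame of rack between -0.01 and 0.01 m and angle between carrier's own z axis and vertical below 0.12 rad and contact force between carrier and rack above 0.5 N and y of carrier in the frame of pointer between -0.012 and 0.012 m), for 0.2 s.
At the end, for the whole second after the job is handed in: Every carver present stands in a carrier socket, foot on its floor; the carrier hangs on the rail within 12 mm of the pointer, at rest; the mould lies studs up, flat on the sloped rest (tilt 0.16 to 0.36 rad), its underside's centre within 10 mm of midway between the pins (all of step 1 and all of step 3 and linear speed of each of carrier, mould below 0.03 m/s and distance between mould and seat below 0.01 m and angle between mould's own z axis and vertical between 0.16 and 0.36 rad); the robot touches nothing.
It fails at once if the carrier is lifted off or carried over the rail in the stretch near the pointer instead of being slid (raised 15 mm less than 75 mm right of it) (z of saddle in the frame of rack above 0.215 m and y of carrier in the frame of pointer between -0.075 and 0.15 m and x of saddle in the frame of rack above -0.02 m).
It fails at once if a bystander is pushed more than 30 mm (distance of any of pliers, mixing_bowl, jar from where it was at the start of the episode above 0.03 m).
Of carver0, carver1, carver2, carver3 only 2 to 4 are there at a start; the rules pass over those that are not, and their reading is None.
At some moment in a run one of mould, carrier may be knocked a few centimetres aside while the robot is not near it.
It also fails if it takes over 210 s, if anything falls off the work surface, if the arm or the gripper's body presses on something with over 40 N, if the wrist force passes 120 N, or if a joint passes its speed limit or range.

## Working session

There is one attempt and no reset: what is moved stays moved. The work goes in short steps, Python scripts to look and compute and a tool call to move; the robot and the scene stay as the last step left them, time stands still between calls to the robot, and variables do not carry over. Pictures are saved under pics/ and viewed, at most 14 in all, crops included, and the job is handed in when it is done.

Besides the shell and the picture viewer there is one more tool, called as name(argument=value, ...), one argument or row to a line, values as JSON. move_arm: Moves the arm, as the interface text tells. Shift numbers are shares of 30 cm and turn numbers shares of 0.5 rad, none past 1 either way. Its arguments: {"type":"object","properties":{"rows":{"type":"array","items":{"type":"array","items":{"type":"number","minimum":-1,"maximum":1}}},"claw":{"type":"number"},"newtons":{"type":"number"}},"required":["rows"]}

```bash
mkdir -p pics; cat > h.py <<'E'
import numpy as np, cv2
from bench import *
from scipy.spatial.transform import Rotation as R
def cam(n):
    c=get_calibration(n); K=np.array(c["camera_matrix"]); Rm=cv2.Rodrigues(np.array(c["rvec"],float))[0]; t=np.array(c["tvec"],float).ravel()
    return K,Rm,t
def cloud(n,d,c):
    K,Rm,t=c; v,u=np.mgrid[0:480,0:640]
    p=np.stack([(u-K[0,2])/K[0,0]*d,(v-K[1,2])/K[1,1]*d,d],-1)
    w=(p-t)@Rm; w[d<=0]=np.nan; return w
def ray(c,u,v,z):
    K,Rm,t=c; o=-Rm.T@t; r=Rm.T@np.array([(u-K[0,2])/K[0,0],(v-K[1,2])/K[1,1],1]); return o+r*(z-o[2])/r[2]
def proj(c,P):
    K,Rm,t=c; q=K@(Rm@np.asarray(P,float)+t); return q[:2]/q[2]
def snap(n,f):
    c=cam(n); im,d=get_image(n); cv2.imwrite(f"pics/{f}.png",im); np.savez(f"pics/{f}.npz",im=im,d=d,K=c[0],R=c[1],t=c[2]); return im,d,c
def load(f):
    z=np.load(f"pics/{f}.npz"); return z["im"],z["d"],(z["K"],z["R"],z["t"])
E
python3 - <<'E'
from h import *
for n in("top","side"):
    im,d,c=snap(n,n+"0"); print(n,-c[1].T@c[2],c[0][0,0])
s=get_state();print(s)
E
```

```text
top [0.42544618 0.01519111 1.32172929] 461.1489319432681
side [-0.1079481  -0.54403416  0.65759521] 461.07754952302935
{'time_s': 0.1, 'joint_positions': array([-1.23419812,  0.68993742, -0.19447513,  1.56624495,  0.15730379,
        0.90251192, -0.21511131]), 'joint_vel': array([ 0.00030844, -0.00263786, -0.00220009, -0.00366964, -0.00061835,
       -0.00238339, -0.00095042]), 'tau': array([-3.01588821e-03, -5.40604413e+01, -1.27140250e+00, -1.58986294e+01,
        9.38053010e-03,  4.42880904e-03,  1.54347123e-05]), 'tcp_pos': array([0.18626878, 0.59601121, 0.24953849]), 'tcp_rot': array([ 1.50804875e-01,  9.88563177e-01, -8.55064551e-04, -5.23293181e-05]), 'contact_force': array([ 0.36375961, -0.51744028,  0.35054478]), 'ft_torque': array([-0.03481068,  0.04086553,  0.00846503]), 'grip_force': 0.0, 'opening': 1.0017073088892239}
```

View pics/top0.png

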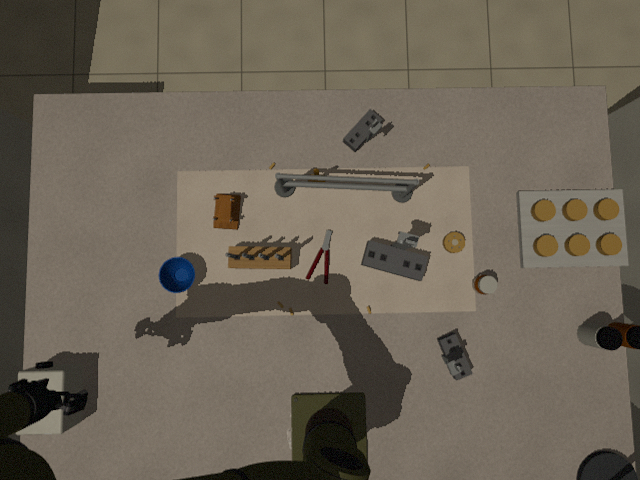

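View pics/side0.png

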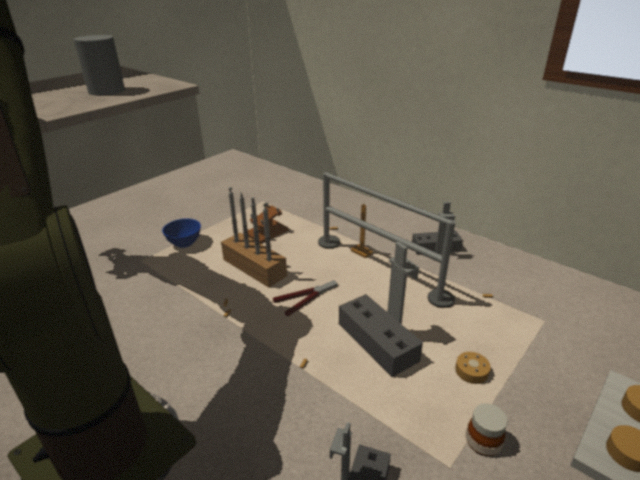

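The top view (up = +x, left = +y) shows four carvers in the stand at (260,255). Candidates for the carrier are (396,258), (368,130) and (455,354); the largest is (396,258). For the mould they are the loose one at (454,242) or the tray ones near (575,225), and it's the loose one. The rest is at (228,211), the rack rail at (345,180) and the pointer at about (315,170).

```bash
cat > m.py <<'E'
from h import *
im,d,c=load("top0"); w=cloud("top",d,c)
def box(u0,u1,v0,v1,z0,z1,nm):
    m=np.zeros((480,640),bool); m[v0:v1,u0:u1]=1
    m&=(w[...,2]>z0)&(w[...,2]<z1); p=w[m]
    r=cv2.minAreaRect((p[:,:2]*1000).astype(np.float32)); print(nm,len(p),"rect mm",np.round(r[0],1),np.round(r[1],1),round(r[2],1),"zmed",round(np.median(p[:,2]),4),"mean",p[:,:2].mean(0).round(4)); return p
box(220,300,240,275,.045,.065,"stand")
box(355,440,230,285,.04,.06,"carrier")
p=box(385,430,215,250,.19,.23,"tab")
box(440,470,228,256,.012,.035,"mould")
p=box(270,425,165,200,.18,.23,"rail"); vx,vy,x0,y0=cv2.fitLine(p[:,:2].astype(np.float32),cv2.DIST_HUBER,0,.01,.01).ravel(); print("rail dir",vx,vy,x0,y0, np.degrees(np.arctan2(-vx,vy)))
p=box(205,250,185,235,.03,.09,"rest")
p=box(300,325,160,180,.1,.16,"pointer")
for u,v in((160,0),):pass
for nm,(u,v) in dict(mould=(454,242)).items(): print(nm,ray(c,u,v,.022))
ims,ds,cs=load("side0"); ws=cloud("side",ds,cs)
print("pointer side top",ws[203:212,361:367].reshape(-1,3)[:,:].round(3)[::5], )
print("floor",np.nanmedian(w[300:310,400:430,2]),np.nanmedian(ws[395:405,380:400,2]))
a=cv2.resize(im[155:300,195:480],None,fx=2.8,fy=2.8,interpolation=cv2.INTER_CUBIC); cv2.imwrite("pics/crop0.png",cv2.convertScaleAbs(a,alpha=1.5))
E
python3 m.py
```

```text
stand 1178 rect mm [482.5 183.7] [170.8  60. ] 87.5 zmed 0.0546 mean [0.4818 0.1813]
carrier 1466 rect mm [ 470.8 -192.1] [170.7  78.3] 73.4 zmed 0.0495 mean [ 0.4671 -0.1906]
tab 50 rect mm [ 505.3 -201.7] [24.8  8.2] 73.6 zmed 0.2134 mean [ 0.5047 -0.2006]
mould 357 rect mm [ 515.  -366.4] [57.1 59.7] 1.2 zmed 0.0214 mean [ 0.5155 -0.3649]
rail 729 rect mm [666.  -54.1] [353.9  16.3] 86.3 zmed 0.2041 mean [ 0.6647 -0.0539]
rail dir 0.06387967 0.9979576 0.66465807 -0.053870052 -3.662529
rest 484 rect mm [618.9 279.5] [56.  76.6] 83.5 zmed 0.055 mean [0.6188 0.2803]
pointer 25 rect mm [705.3  22.6] [13.2  4.3] 82.0 zmed 0.1272 mean [0.7045 0.0219]
mould [ 0.51478736 -0.36538433  0.022     ]
pointer side top [[ 0.922  0.184  0.   ]
 [ 0.933  0.173 -0.001]
 [ 0.926  0.171 -0.001]
 [ 0.701  0.019  0.138]
 [ 0.703  0.022  0.134]
 [ 0.703  0.025  0.13 ]
 [ 0.702  0.028  0.127]
 [ 0.906  0.153 -0.   ]
 [ 0.706  0.019  0.126]
 [ 0.701  0.018  0.126]
 [ 0.703  0.022  0.12 ]]
floor 0.0007611455466723968 0.00044382612999347305
```

View pics/crop0.png

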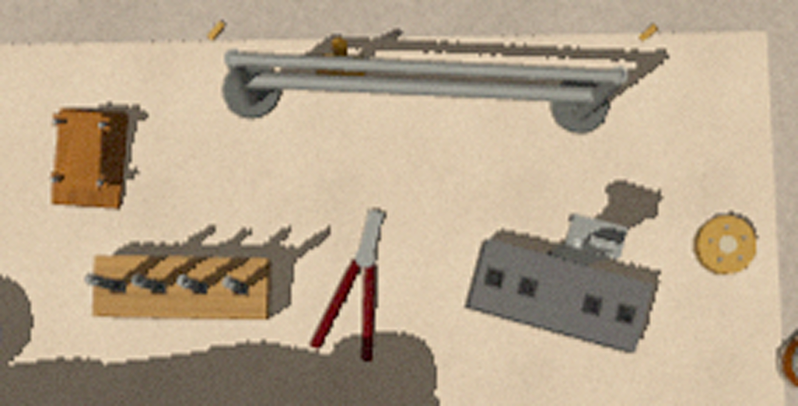

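The crop confirms the choices: the big carrier has four empty sockets, the only loose mould is right of it, and the pointer is behind the rail at left. The sizes measured (171 mm stand and block, 24.8×8.2 tab, 57–60 mould) match the description.

```bash
cat > go.py <<'E'
import sys
from h import *
# go.py x y z toolY_angle_deg [x y z ang ...] : deltas from measured pose, waypoint chain, tool straight down
s=get_state(); p=np.array(s["tcp_pos"]); r=R.from_quat(s["tcp_rot"])
print("t",round(s["time_s"],2),"pos",p.round(4),"toolY deg",round(np.degrees(np.arctan2(*r.as_matrix()[[1,0],1])),2),"j",np.round(s["joint_positions"],2),"op",round(s["opening"],3),"F",np.round(s["contact_force"],1),"grip",round(s["grip_force"],1))
a=list(map(float,sys.argv[1:]))
for i in range(0,len(a),4):
    q=np.array(a[i:i+3]); th=np.radians(a[i+3]); y=np.array([np.cos(th),np.sin(th),0]); z=np.array([0,0,-1.]); T=R.from_matrix(np.stack([np.cross(y,z),y,z],1))
    d=r.inv().apply(q-p); rv=(r.inv()*T).as_rotvec()
    print("->",q,"shift",np.round(d/.3,4),"turn",np.round(rv/.5,4),"rows>=",max(np.linalg.norm(d)/.05,np.linalg.norm(rv)/.15).round(2), "dist",np.linalg.norm(d).round(3))
    p,r=q,T
E
python3 - <<'E'
from h import *
im,d,c=load("top0"); w=cloud("top",d,c)
ims,ds,cs=load("side0"); ws=cloud("side",ds,cs)
for nm,W in(("top",w),("side",ws)):
    m=(W[...,2]>.075)&(W[...,2]<.205)&(abs(W[...,0]-.482)<.04)&(abs(W[...,1]-.184)<.1)
    n,l,st,ce=cv2.connectedComponentsWithStats(m.astype(np.uint8))
    for k in range(1,n):
        p=W[l==k]
        if len(p)<8: continue
        hi=p[p[:,2]>.16]; lo=p[p[:,2]<.11]
        print(nm,len(p),"hi",hi.mean(0).round(4),len(hi),"lo",lo.mean(0).round(4),"zmax",p[:,2].max().round(3))
E
python3 go.py .45 .40 .30 30  .48 .124 .25 -2.5 .48 .124 .172 -2.5
```

```text
top 55 hi [0.4843 0.2412 0.1866] 26 lo [0.4837 0.2393 0.0919] zmax 0.201
top 47 hi [0.4826 0.2015 0.1816] 24 lo [0.4811 0.1995 0.0966] zmax 0.201
top 41 hi [0.4809 0.1619 0.185 ] 22 lo [0.4805 0.1587 0.0905] zmax 0.201
top 31 hi [0.4796 0.1217 0.1849] 20 lo [0.4787 0.1192 0.0981] zmax 0.199
side 219 hi [0.4803 0.2415 0.1788] 71 lo [0.4798 0.2409 0.0931] zmax 0.201
side 220 hi [0.4788 0.2015 0.1772] 66 lo [0.4784 0.2011 0.0924] zmax 0.201
side 232 hi [0.4774 0.1618 0.1786] 74 lo [0.4769 0.1613 0.0926] zmax 0.199
side 237 hi [0.4761 0.1219 0.1786] 75 lo [0.4754 0.1217 0.0925] zmax 0.201
t 0.1 pos [0.1863 0.596  0.2495] toolY deg 72.65 j [-1.23  0.69 -0.19  1.57  0.16  0.9  -0.22] op 1.002 F [ 0.4 -0.5  0.4] grip 0.0
-> [0.45 0.4  0.3 ] shift [-1.034  -0.3618 -0.1674] turn [-0.0031  0.0016  1.4889] rows>= 6.65 dist 0.332
-> [0.48  0.124 0.25 ] shift [-0.8467 -0.3734  0.1667] turn [0.     0.     1.1345] rows>= 5.64 dist 0.282
-> [0.48  0.124 0.172] shift [0.   0.   0.26] turn [0. 0. 0.] rows>= 1.56 dist 0.078
```

move_arm(
  rows=[
    [0, 0, 0, 0, 0, 0.2625],
    [0, 0, 0, 0, 0, 0.2625],
    [0, 0, 0, 0, 0, 0.2625],
    [0, 0, 0, 0, 0, 0.2625],
    [0, 0, 0, 0, 0, 0.2625],
  ],
  claw=0,
  newtons=40,
)

```text
time_s: 0.6
tcp_pos: [0.1862, 0.5962, 0.2498]
tcp_rot: [0.464, 0.886, -0.001, 0.0]
contact_force: [-1.0, -0.3, 0.4]
opening: 0.499
grip_force: 0.0
```

move_arm(
  rows=[
    [0, 0, 0, 0, 0, 0.2625],
    [0, 0, 0, 0, 0, 0.2625],
    [0, 0, 0, 0, 0, 0.2625],
    [0, 0, 0, 0, 0, 0.2625],
    [0, 0, 0, 0, 0, 0.2625],
  ],
)

```text
time_s: 1.1
tcp_pos: [0.1861, 0.5963, 0.2498]
tcp_rot: [0.724, 0.689, -0.0, 0.0]
contact_force: [-0.3, -0.5, -0.0]
opening: 0.501
grip_force: 0.0
```

move_arm(
  rows=[
    [-0.102, 0.0697, -0.02, 0, 0, 0],
    [-0.102, 0.0697, -0.02, 0, 0, 0],
    [-0.102, 0.0697, 0, 0, 0, 0],
    [-0.102, 0.0697, 0, 0, 0, 0],
    [-0.102, 0.0697, 0, 0, 0, 0],
  ],
)

```text
time_s: 1.6
tcp_pos: [0.2844, 0.4376, 0.2621]
tcp_rot: [0.723, 0.691, -0.0, 0.0]
contact_force: [0.7, 1.0, 0.2]
opening: 0.504
grip_force: 0.0
```

move_arm(
  rows=[
    [-0.102, 0.0697, 0, 0, 0, 0],
    [-0.102, 0.0697, 0, 0, 0, 0],
    [-0.102, 0.0697, 0, 0, 0, 0],
    [-0.102, 0.0697, 0, 0, 0, 0],
    [-0.102, 0.0697, 0, 0, 0, 0],
  ],
)

```text
time_s: 2.1
tcp_pos: [0.382, 0.2802, 0.2621]
tcp_rot: [0.723, 0.691, -0.0, -0.0]
contact_force: [1.0, 1.0, -0.6]
opening: 0.499
grip_force: 0.0
```

move_arm(
  rows=[
    [-0.102, 0.0697, 0, 0, 0, 0],
    [-0.102, 0.0697, 0, 0, 0, 0],
    [-0.102, 0.0697, 0, 0, 0, 0],
    [-0.102, 0.0697, 0, 0, 0, 0],
    [-0.102, 0.0697, 0, 0, 0, 0],
  ],
)

```text
time_s: 2.6
tcp_pos: [0.4797, 0.1227, 0.2621]
tcp_rot: [0.723, 0.691, -0.0, -0.0]
contact_force: [-0.3, 1.1, 0.1]
opening: 0.502
grip_force: 0.0
```

```bash
python3 go.py .4795 .1235 .172 -2.5; python3 - <<'E'
from h import *
snap("wrist","w1")
E
```

```text
t 2.6 pos [0.4797 0.1227 0.2621] toolY deg -2.54 j [-0.42  0.51  0.12  1.94 -0.09  0.7  -0.29] op 0.502 F [-0.3  1.1  0.1] grip 0.0
-> [0.4795 0.1235 0.172 ] shift [ 0.0026 -0.0005  0.3002] turn [-0.0013  0.     -0.0014] rows>= 1.8 dist 0.09
```

View pics/w1.png

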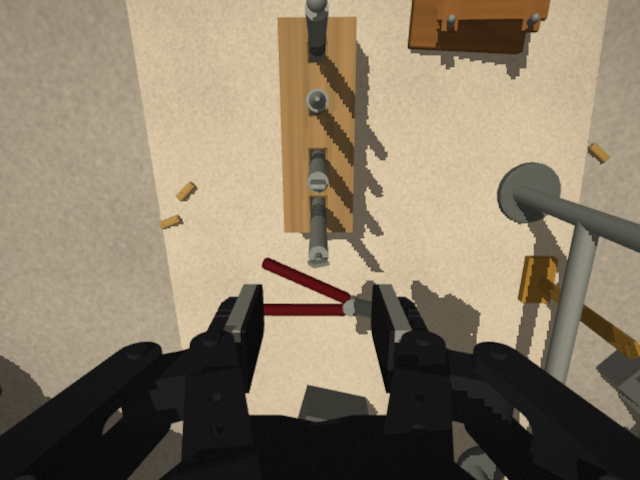

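The carver at (317,258) sits on the finger midline at x≈318; the other three are in line above it. Grasping now.

move_arm(
  rows=[
    [0.0026, 0, 0.1, 0, 0, 0],
    [0, 0, 0.1, 0, 0, 0],
    [0, 0, 0.07, 0, 0, 0],
    [0, 0, 0.03, 0, 0, 0],
    [0, 0, 0, 0, 0, 0],
  ],
)

```text
time_s: 3.15
tcp_pos: [0.4785, 0.1249, 0.1713]
tcp_rot: [0.723, 0.691, -0.001, -0.001]
contact_force: [-0.6, 0.2, -0.5]
opening: 0.497
grip_force: 0.0
```

move_arm(
  rows=[
    [0, 0, 0, 0, 0, 0],
    [0, 0, 0, 0, 0, 0],
    [0, 0, 0, 0, 0, 0],
    [0, 0, 0, 0, 0, 0],
    [0, 0, 0, 0, 0, 0],
  ],
  claw=-1,
)

```text
time_s: 3.65
tcp_pos: [0.4801, 0.1251, 0.1733]
tcp_rot: [0.723, 0.691, 0.001, 0.0]
contact_force: [-0.5, 0.1, 6.9]
opening: 0.112
grip_force: 39.3
```

move_arm(
  rows=[
    [0, 0, 0, 0, 0, 0],
    [0, 0, -0.03, 0, 0, 0],
    [0, 0, -0.09, 0, 0, 0],
    [0, 0, -0.09, 0, 0, 0],
    [0, 0, -0.09, 0, 0, 0],
  ],
)

```text
time_s: 4.15
tcp_pos: [0.4789, 0.1247, 0.2637]
tcp_rot: [0.723, 0.691, -0.0, -0.0]
contact_force: [1.7, -0.0, -0.1]
opening: 0.11
grip_force: 39.1
```

```bash
cat > chk.py <<'E'
from h import *
def rect(w,b,z0,z1):
    m=(w[...,0]>b[0])&(w[...,0]<b[1])&(w[...,1]>b[2])&(w[...,1]<b[3])&(w[...,2]>z0)&(w[...,2]<z1); p=w[m]
    return p,cv2.minAreaRect((p[:,:2]*1000).astype(np.float32)) if len(p)>5 else None
im,d=get_image("top"); w=cloud("top",d,cam("top"))
p,r=rect(w,(.43,.60,-.3,-.1),.19,.222)   # tab
p2,r2=rect(w,(.38,.62,-.36,-.04),.044,.056) # block top
m=(abs(w[...,2]-.05)<.006)&(w[...,0]>.38)&(w[...,0]<.62)&(w[...,1]>-.36)&(w[...,1]<-.03)
n,l,st,ce=cv2.connectedComponentsWithStats(m.astype(np.uint8)); k=1+st[1:,4].argmax(); r2=cv2.minAreaRect((w[l==k][:,:2]*1000).astype(np.float32))
if r: print("tab",np.round(r[0],1),np.round(r[1],1),round(r[2],1))
print("block",np.round(r2[0],1),np.round(r2[1],1),round(r2[2],1),"mean",w[l==k].mean(0).round(4))
pm,rm=rect(w,(.42,.62,-.46,-.29),.014,.032)
if rm: print("mould",np.round(rm[0],1),np.round(rm[1],1),len(pm))
E
python3 chk.py; python3 go.py .465 -.110 .262 -2.5 .4478 -.2544 .262 -16.6 .4478 -.2544 .171 -16.6
```

```text
tab [ 505.2 -201.9] [23.8  8.3] 73.3
block [ 469.4 -191.3] [170.1  75.2] 73.5 mean [ 0.4671 -0.1904  0.0496]
mould [ 475.7 -386.1] [149.3  59.1] 361
t 4.2 pos [0.4813 0.1252 0.2676] toolY deg -2.58 j [-0.43  0.5   0.13  1.94 -0.09  0.7  -0.29] op 0.114 F [1.3 0.3 2.3] grip 39.1
-> [ 0.465 -0.11   0.262] shift [-0.7858 -0.0192  0.0163] turn [ 0.0136 -0.0054 -0.0027] rows>= 4.72 dist 0.236
-> [ 0.4478 -0.2544  0.262 ] shift [-0.4834 -0.0363  0.    ] turn [0.     0.     0.4922] rows>= 2.91 dist 0.145
-> [ 0.4478 -0.2544  0.171 ] shift [0.     0.     0.3033] turn [0. 0. 0.] rows>= 1.82 dist 0.091
```

move_arm(
  rows=[
    [-0.06, 0, 0, 0, 0, 0],
    [-0.11, -0.005, 0, 0, 0, 0],
    [-0.12, -0.005, 0, 0, 0, 0],
    [-0.12, -0.005, 0, 0, 0, 0],
    [-0.12, -0.005, 0, 0, 0, 0],
  ],
)

```text
time_s: 4.7
tcp_pos: [0.4658, -0.035, 0.2626]
tcp_rot: [0.723, 0.691, 0.0, 0.0]
contact_force: [1.3, -0.9, -0.8]
opening: 0.111
grip_force: 39.1
```

move_arm(
  rows=[
    [-0.12, -0.005, 0, 0, 0, 0],
    [-0.12, -0.005, 0, 0, 0, 0],
    [-0.12, -0.007, 0, 0, 0, 0],
    [-0.12, -0.007, 0, 0, 0, 0],
    [-0.12, -0.007, 0, 0, 0, 0],
  ],
)

```text
time_s: 5.2
tcp_pos: [0.4484, -0.2145, 0.2626]
tcp_rot: [0.723, 0.691, 0.0, -0.0]
contact_force: [0.3, 0.5, 0.0]
opening: 0.113
grip_force: 39.1
```

move_arm(
  rows=[
    [-0.09, -0.007, 0, 0, 0, 0],
    [-0.047, 0, 0, 0, 0, 0.1],
    [0, 0, 0, 0, 0, 0.132],
    [0, 0, 0, 0, 0, 0.13],
    [0, 0, 0, 0, 0, 0.13],
  ],
)

```text
time_s: 5.7
tcp_pos: [0.4452, -0.253, 0.2623]
tcp_rot: [0.803, 0.596, 0.0, -0.0]
contact_force: [0.2, -0.1, 0.3]
opening: 0.115
grip_force: 39.1
```

move_arm(
  rows=[
    [0, 0, 0, 0, 0, 0],
    [0, 0, 0, 0, 0, 0],
    [0, 0, 0, 0, 0, 0],
    [0, 0, 0, 0, 0, 0],
    [0, 0, 0, 0, 0, 0],
  ],
)

```text
time_s: 6.2
tcp_pos: [0.445, -0.254, 0.2623]
tcp_rot: [0.802, 0.597, 0.0, -0.0]
contact_force: [0.3, 1.1, 0.1]
opening: 0.116
grip_force: 39.1
```

```bash
cat > foot.py <<'E'
from h import *
im,d,c=snap("side","s_foot"); W=cloud("side",d,c); p=np.array(get_state()["tcp_pos"])
m=(W[...,2]>.06)&(W[...,2]<p[2]-.03)&(np.hypot(W[...,0]-p[0],W[...,1]-p[1])<.018); q=W[m]
o=-c[1].T@c[2]
for z in np.arange(p[2]-.18,p[2]-.03,.02):
    s=q[abs(q[:,2]-z)<.01]
    if len(s)<3: continue
    a=np.median(s,0); v=a[:2]-o[:2]; v/=np.linalg.norm(v); print("z",z.round(3),(a[:2]+v*.0045).round(4),len(s))
print("lowest",np.percentile(q[:,2],2).round(4))
E
python3 foot.py; python3 go.py .4478 -.2544 .174 -16.6
```

```text
z 0.102 [ 0.443  -0.2547] 32
z 0.122 [ 0.4423 -0.2552] 55
z 0.142 [ 0.4423 -0.2557] 60
z 0.162 [ 0.4423 -0.255 ] 64
z 0.182 [ 0.4426 -0.2555] 64
z 0.202 [ 0.4424 -0.2551] 74
z 0.222 [ 0.4425 -0.2553] 68
lowest 0.1039
t 6.25 pos [ 0.445  -0.254   0.2623] toolY deg -16.63 j [ 0.33  0.53  0.15  1.9  -0.12  0.72  0.26] op 0.115 F [0.  0.1 0.2] grip 39.1
-> [ 0.4478 -0.2544  0.174 ] shift [0.0014 0.0092 0.2942] turn [-0.     -0.0003 -0.0012] rows>= 1.77 dist 0.088
```

```bash
python3 - <<'E'
from h import *
for f in("s_foot","top0"):
    im,d,c=load(f); W=cloud("x",d,c)
    m=(abs(W[...,2]-.05)<.004)&(W[...,0]>.38)&(W[...,0]<.62)&(W[...,1]>-.36)&(W[...,1]<-.03)
    n,l,st,ce=cv2.connectedComponentsWithStats(m.astype(np.uint8)); k=1+st[1:,4].argmax(); b=(l==k).astype(np.uint8)
    hull=cv2.convexHull(np.argwhere(b)[:,::-1].astype(np.int32)); f2=cv2.fillConvexPoly(np.zeros_like(b),hull,1)
    # holes: pixels inside hull deeper than the top
    h=((f2==1)&(W[...,2]<.044)).astype(np.uint8); cs,hi=cv2.findContours(b,cv2.RETR_CCOMP,cv2.CHAIN_APPROX_NONE)
    for q,hh in zip(cs,hi[0]):
        if hh[3]>=0 and cv2.contourArea(q)>15:
            P=np.array([ray(c,u,v,.05)[:2] for u,v in q.reshape(-1,2)]); r=cv2.minAreaRect((P*1000).astype(np.float32)); print(f,np.round(r[0],1),np.round(r[1],1))
E
```

```text
s_foot [ 443.6 -254.9] [19.6 15.7]
s_foot [ 453.4 -222.5] [19.1 16.2]
s_foot [ 472.  -159.7] [20.1 17. ]
s_foot [ 481.5 -127.6] [19.4 17.4]
top0 [ 448.8 -252.6] [20.8 21.2]
top0 [ 457. -223.] [25.4 20.1]
top0 [ 476.6 -158.7] [21.4 21.6]
top0 [ 485.  -128.9] [26.5 20.6]
```

move_arm(
  rows=[
    [0.0017, 0.0057, 0.04, 0, 0, 0],
    [0, 0, 0.08, 0, 0, 0],
    [0, 0, 0.07, 0, 0, 0],
    [0, 0, 0.06, 0, 0, 0],
    [0, 0, 0.04, 0, 0, 0],
  ],
)

```text
time_s: 6.75
tcp_pos: [0.4464, -0.2537, 0.1734]
tcp_rot: [0.802, 0.597, -0.0, -0.001]
contact_force: [-0.3, 0.1, 0.1]
opening: 0.112
grip_force: 39.1
```

move_arm(
  rows=[
    [0, 0, 0.004, 0, 0, 0],
    [0, 0, 0, 0, 0, 0],
    [0, 0, 0, 0, 0, 0],
    [0, 0, 0, 0, 0, 0],
    [0, 0, 0, 0, 0, 0],
  ],
)

```text
time_s: 7.25
tcp_pos: [0.4471, -0.2542, 0.1746]
tcp_rot: [0.802, 0.597, 0.0, 0.0]
contact_force: [-0.2, 0.4, 0.1]
opening: 0.107
grip_force: 39.1
```

move_arm(
  rows=[
    [0, 0, 0, 0, 0, 0],
    [0, 0, 0, 0, 0, 0],
    [0, 0, 0, 0, 0, 0],
    [0, 0, -0.03, 0, 0, 0],
    [0, 0, -0.05, 0, 0, 0],
  ],
  claw=0,
)

```text
time_s: 7.75
tcp_pos: [0.4463, -0.2538, 0.1981]
tcp_rot: [0.802, 0.597, -0.0, -0.001]
contact_force: [0.5, 1.0, 1.1]
opening: 0.502
grip_force: 0.0
```

move_arm(
  rows=[
    [0, 0, -0.09, 0, 0, 0],
    [0, 0, -0.08, 0, 0, 0],
    [0, 0, -0.042, 0, 0, -0.14],
    [0, 0, 0, 0, 0, -0.18],
    [0, 0, 0, 0, 0, -0.172],
  ],
)

```text
time_s: 8.25
tcp_pos: [0.4471, -0.2542, 0.2629]
tcp_rot: [0.721, 0.692, 0.0, 0.001]
contact_force: [-0.5, -0.1, -1.0]
opening: 0.498
grip_force: 0.0
```

move_arm(
  rows=[
    [0.09, 0.0054, 0, 0, 0, 0],
    [0.14, 0.0054, 0, 0, 0, 0],
    [0.15, 0.0054, 0, 0, 0, 0],
    [0.15, 0.0054, 0, 0, 0, 0],
    [0.15, 0.0054, 0, 0, 0, 0],
  ],
)

```text
time_s: 8.75
tcp_pos: [0.464, -0.0491, 0.2624]
tcp_rot: [0.723, 0.691, 0.0, 0.0]
contact_force: [1.5, -0.4, -0.2]
opening: 0.501
grip_force: 0.0
```

move_arm(
  rows=[
    [0.15, 0.0054, 0, 0, 0, 0],
    [0.15, 0.0054, 0, 0, 0, 0],
    [0.15, 0.0054, 0, 0, 0, 0],
    [0.15, 0.0054, 0, 0, 0, 0],
    [0.119, 0.0054, 0, 0, 0, 0],
  ],
)

```text
time_s: 9.25
tcp_pos: [0.4815, 0.1677, 0.2624]
tcp_rot: [0.722, 0.692, 0.001, -0.0]
contact_force: [0.3, -0.9, -0.3]
opening: 0.497
grip_force: 0.0
```

```bash
cat > pics.py <<'E'
E
rm pics.py; cat > sock.py <<'E'
from h import *
im,d,c=snap("side","s_sock"); W=cloud("side",d,c)
m=(abs(W[...,2]-.05)<.004)&(W[...,0]>.38)&(W[...,0]<.62)&(W[...,1]>-.36)&(W[...,1]<-.03)
n,l,st,ce=cv2.connectedComponentsWithStats(m.astype(np.uint8)); k=1+st[1:,4].argmax(); b=(l==k).astype(np.uint8)
cs,hi=cv2.findContours(b,cv2.RETR_CCOMP,cv2.CHAIN_APPROX_NONE)
for q,hh in zip(cs,hi[0]):
    if hh[3]>=0 and cv2.contourArea(q)>15:
        P=np.array([ray(c,u,v,.05)[:2] for u,v in q.reshape(-1,2)]); r=cv2.minAreaRect((P*1000).astype(np.float32)); print("hole",np.round(r[0],1),np.round(r[1],1))
m=(W[...,2]>.06)&(W[...,2]<.205)&(W[...,0]>.38)&(W[...,0]<.51)&(W[...,1]>-.29)&(W[...,1]<-.09)
n,l,st,ce=cv2.connectedComponentsWithStats(m.astype(np.uint8))
for k in range(1,n):
    p=W[l==k]
    if len(p)>40: print("carver",np.median(p[p[:,2]>.15],0).round(4),np.median(p[p[:,2]<.09],0).round(4),"zmax",np.nanmax(p[:,2]).round(3))
E
python3 sock.py; python3 chk.py; python3 go.py .4815 .1645 .172 -2.5
```

```text
hole [ 453.2 -223.1] [17.9 16.1]
hole [ 472.2 -159.5] [24.3 18.4]
hole [ 481.8 -126.9] [21.  17.4]
carver [ 0.4984 -0.2122  0.1718] [ 0.4972 -0.2116  0.0753] zmax 0.205
tab [ 481.  -226.8] [93.2 17.1] 46.4
block [ 467.9 -191. ] [170.   72.3] 73.3 mean [ 0.4672 -0.19    0.0496]
mould [ 475.3 -386.2] [149.6  59.1] 360
t 9.35 pos [0.4816 0.1715 0.2622] toolY deg -1.98 j [-0.51  0.53  0.12  1.9  -0.1   0.72 -0.36] op 0.498 F [0.9 0.4 0.3] grip 0.0
-> [0.4815 0.1645 0.172 ] shift [-2.480e-02  1.000e-04  3.005e-01] turn [ 0.0025 -0.0091  0.0181] rows>= 1.81 dist 0.09
```

move_arm(
  rows=[
    [0, 0, 0.04, 0, 0, 0],
    [0, 0, 0, 0, 0, 0],
    [0, 0, 0, 0, 0, 0],
    [0, 0, 0, 0, 0, 0],
    [0, 0, 0, 0, 0, 0],
  ],
)

```text
time_s: 9.85
tcp_pos: [0.482, 0.1641, 0.2502]
tcp_rot: [0.723, 0.691, 0.0, 0.0]
contact_force: [-0.2, -0.0, 0.1]
opening: 0.499
grip_force: 0.0
```

```bash
python3 go.py .4812 .1643 .172 -2.5; python3 - <<'E'
from h import *
im,d,c=load("s_sock"); W=cloud("side",d,c)
m=(W[...,2]>.06)&(W[...,2]<.21)&(np.hypot(W[...,0]-.443,W[...,1]+.255)<.02); p=W[m]; print(np.median(p[p[:,2]>.15],0),np.median(p[p[:,2]<.09],0),p[:,2].max())
E
```

```text
t 9.85 pos [0.482  0.1641 0.2502] toolY deg -2.6 j [-0.5   0.54  0.13  1.92 -0.1   0.68 -0.36] op 0.499 F [-0.2 -0.   0.1] grip 0.0
-> [0.4812 0.1643 0.172 ] shift [ 0.0003 -0.0027  0.2607] turn [ 0.0015 -0.0008 -0.0034] rows>= 1.56 dist 0.078
[ 0.44070769 -0.25640691  0.17338379] [ 0.44020763 -0.25764502  0.07655539] 0.1996076800196799
```

move_arm(
  rows=[
    [0, -0.0027, 0.08, 0, 0, 0],
    [0, 0, 0.1, 0, 0, 0],
    [0, 0, 0.06, 0, 0, 0],
    [0, 0, 0.02, 0, 0, 0],
    [0, 0, 0, 0, 0, 0],
  ],
)

```text
time_s: 10.35
tcp_pos: [0.4807, 0.1643, 0.1714]
tcp_rot: [0.723, 0.691, -0.001, -0.0]
contact_force: [-0.1, -1.0, 0.8]
opening: 0.499
grip_force: 0.0
```

move_arm(
  rows=[
    [0, 0, 0, 0, 0, 0],
    [0, 0, 0, 0, 0, 0],
    [0, 0, 0, 0, 0, 0],
    [0, 0, 0, 0, 0, 0],
    [0, 0, 0, 0, 0, 0],
  ],
  claw=-1,
)

```text
time_s: 10.85
tcp_pos: [0.4816, 0.1648, 0.1727]
tcp_rot: [0.723, 0.691, 0.001, 0.0]
contact_force: [-0.1, 0.4, 6.8]
opening: 0.114
grip_force: 39.2
```

move_arm(
  rows=[
    [0, 0, -0.03, 0, 0, 0],
    [0, 0, -0.09, 0, 0, 0],
    [0, 0, -0.09, 0, 0, 0],
    [0, 0, -0.07, 0, 0, 0],
    [0, 0, -0.02, 0, 0, 0],
  ],
)

```text
time_s: 11.35
tcp_pos: [0.4819, 0.1648, 0.2641]
tcp_rot: [0.723, 0.691, 0.002, 0.001]
contact_force: [1.1, -0.1, -0.3]
opening: 0.113
grip_force: 39.1
```

move_arm(
  rows=[
    [-0.06, -0.002, 0, 0, 0, 0],
    [-0.11, -0.0024, 0, 0, 0, 0],
    [-0.13, -0.0024, 0, 0, 0, 0],
    [-0.13, -0.0024, 0, 0, 0, 0],
    [-0.13, -0.0024, 0, 0, 0, 0],
  ],
)

```text
time_s: 11.85
tcp_pos: [0.4691, -0.0045, 0.2612]
tcp_rot: [0.722, 0.691, -0.001, -0.0]
contact_force: [0.6, -0.3, 0.1]
opening: 0.115
grip_force: 39.1
```

move_arm(
  rows=[
    [-0.13, -0.0024, 0, 0, 0, 0],
    [-0.13, -0.0024, 0, 0, 0, 0],
    [-0.13, -0.0024, 0, 0, 0, 0],
    [-0.13, -0.0024, 0, 0, 0, 0],
    [-0.11, -0.0024, 0, 0, 0, 0],
  ],
)

```text
time_s: 12.35
tcp_pos: [0.4569, -0.1939, 0.2611]
tcp_rot: [0.723, 0.691, -0.001, -0.0]
contact_force: [0.3, -0.2, -0.6]
opening: 0.111
grip_force: 39.1
```

move_arm(
  rows=[
    [-0.06, -0.0024, 0, 0, 0, 0],
    [-0.0386, 0, 0, 0, 0, 0],
    [0, 0, 0, 0, 0, 0.1],
    [0, 0, 0, 0, 0, 0.15],
    [0, 0, 0, 0, 0, 0.14],
  ],
)

```text
time_s: 12.85
tcp_pos: [0.4558, -0.2203, 0.2612]
tcp_rot: [0.787, 0.617, 0.0, -0.001]
contact_force: [0.3, 0.3, -0.8]
opening: 0.114
grip_force: 39.1
```

move_arm(
  rows=[
    [0, 0, 0, 0, 0, 0.1],
    [0, 0, 0, 0, 0, 0],
    [0, 0, 0, 0, 0, 0],
    [0, 0, 0, 0, 0, 0],
    [0, 0, 0, 0, 0, 0],
  ],
)

```text
time_s: 13.35
tcp_pos: [0.4558, -0.2211, 0.2616]
tcp_rot: [0.801, 0.598, 0.0, -0.0]
contact_force: [-0.6, -0.2, -0.5]
opening: 0.112
grip_force: 39.1
```

```bash
python3 foot.py; python3 chk.py;python3 sock.py; python3 go.py .4565 -.2216 .174 -16.6
```

```text
z 0.102 [ 0.454  -0.2216] 24
z 0.122 [ 0.4534 -0.2219] 54
z 0.142 [ 0.4534 -0.2216] 58
z 0.162 [ 0.4532 -0.2224] 57
z 0.182 [ 0.4533 -0.2218] 65
z 0.202 [ 0.453  -0.2218] 66
z 0.222 [ 0.4532 -0.2221] 64
lowest 0.1046
tab [ 485.9 -211.1] [63.2 19.8] 27.4
block [ 471.8 -183.7] [154.6  75.5] 73.4 mean [ 0.4698 -0.1788  0.0495]
hole [ 453.7 -223.2] [17.4 17.8]
hole [ 471.8 -160.5] [18.5 16.9]
hole [ 481.6 -127.4] [20.  17.4]
carver [ 0.4526 -0.2228  0.1722] [ 0.4952 -0.2179  0.0755] zmax 0.205
t 13.5 pos [ 0.4559 -0.2213  0.2617] toolY deg -16.57 j [ 0.26  0.52  0.16  1.91 -0.12  0.71  0.2 ] op 0.115 F [ 0.7  0.  -0.1] grip 39.1
-> [ 0.4565 -0.2216  0.174 ] shift [-0.0003  0.0023  0.2923] turn [ 0.0001 -0.0002  0.0009] rows>= 1.75 dist 0.088
```

move_arm(
  rows=[
    [-0.002, 0.001, 0.04, 0, 0, 0],
    [0, 0, 0.08, 0, 0, 0],
    [0, 0, 0.07, 0, 0, 0],
    [0, 0, 0.06, 0, 0, 0],
    [0, 0, 0.04, 0, 0, 0],
  ],
)

```text
time_s: 14.0
tcp_pos: [0.4558, -0.2219, 0.1735]
tcp_rot: [0.802, 0.598, -0.0, -0.0]
contact_force: [-0.5, 0.7, 0.3]
opening: 0.11
grip_force: 39.1
```

move_arm(
  rows=[
    [0, 0, 0.002, 0, 0, 0],
    [0, 0, 0, 0, 0, 0],
    [0, 0, 0, 0, 0, 0],
    [0, 0, 0, 0, 0, 0],
    [0, 0, 0, 0, 0, 0],
  ],
)

```text
time_s: 14.5
tcp_pos: [0.4562, -0.2221, 0.1746]
tcp_rot: [0.802, 0.598, 0.0, 0.0]
contact_force: [0.1, 0.2, 1.1]
opening: 0.113
grip_force: 39.1
```

move_arm(
  rows=[
    [0, 0, 0, 0, 0, 0],
    [0, 0, 0, 0, 0, 0],
    [0, 0, 0, 0, 0, 0],
    [0, 0, -0.03, 0, 0, 0],
    [0, 0, -0.05, 0, 0, 0],
  ],
  claw=0,
)

```text
time_s: 15.0
tcp_pos: [0.4554, -0.2217, 0.1981]
tcp_rot: [0.802, 0.598, -0.0, -0.001]
contact_force: [-0.9, -0.0, 0.2]
opening: 0.5
grip_force: 0.0
```

move_arm(
  rows=[
    [0, 0, -0.09, 0, 0, 0],
    [0, 0, -0.08, 0, 0, 0],
    [0, 0, -0.042, 0, 0, -0.14],
    [0, 0, 0, 0, 0, -0.18],
    [0, 0, 0, 0, 0, -0.172],
  ],
)

```text
time_s: 15.5
tcp_pos: [0.4563, -0.2221, 0.2629]
tcp_rot: [0.721, 0.693, 0.0, 0.001]
contact_force: [0.0, 0.7, -0.3]
opening: 0.5
grip_force: 0.0
```

move_arm(
  rows=[
    [0.07, 0.003, 0, 0, 0, 0],
    [0.12, 0.003, 0, 0, 0, 0],
    [0.145, 0.003, 0, 0, 0, 0],
    [0.145, 0.003, 0, 0, 0, 0],
    [0.145, 0.003, 0, 0, 0, 0],
  ],
)

```text
time_s: 16.0
tcp_pos: [0.4686, -0.0334, 0.2624]
tcp_rot: [0.723, 0.691, 0.0, 0.0]
contact_force: [1.6, 0.3, -0.9]
opening: 0.502
grip_force: 0.0
```

move_arm(
  rows=[
    [0.145, 0.003, 0, 0, 0, 0],
    [0.145, 0.003, 0, 0, 0, 0],
    [0.145, 0.003, 0, 0, 0, 0],
    [0.145, 0.003, 0, 0, 0, 0],
    [0.12, 0.002, 0, 0, 0, 0],
  ],
)

```text
time_s: 16.5
tcp_pos: [0.4818, 0.1776, 0.2624]
tcp_rot: [0.722, 0.692, 0.001, -0.0]
contact_force: [0.1, 0.0, 0.5]
opening: 0.502
grip_force: 0.0
```

move_arm(
  rows=[
    [0.06, 0, 0, 0, 0, 0],
    [0.0386, 0, 0, 0, 0, 0],
    [0, 0, 0, 0, 0, 0],
    [0, 0, 0, 0, 0, 0],
    [0, 0, 0, 0, 0, 0],
  ],
)

```text
time_s: 17.0
tcp_pos: [0.4834, 0.2023, 0.2618]
tcp_rot: [0.723, 0.691, -0.0, 0.0]
contact_force: [0.5, -0.7, -0.7]
opening: 0.498
grip_force: 0.0
```

```bash
python3 sock.py; python3 go.py .4830 .2045 .172 -2.5; python3 - <<'E'
from h import *
im,d,c=load("s_sock"); W=cloud("side",d,c)
for x,y in((.443,-.255),(.4535,-.2225)):
    m=(W[...,2]>.06)&(W[...,2]<.21)&(np.hypot(W[...,0]-x,W[...,1]-y)<.014); p=W[m]; print(np.median(p[p[:,2]>.15],0),np.median(p[p[:,2]<.09],0),p[:,2].max())
E
```

```text
hole [ 472.8 -160. ] [20.1 18.6]
hole [ 481.4 -127.9] [18.9 17.4]
carver [ 0.4965 -0.2188  0.1722] [ 0.4507 -0.2233  0.0757] zmax 0.205
t 17.05 pos [0.4834 0.2025 0.2619] toolY deg -2.65 j [-0.57  0.54  0.14  1.86 -0.1   0.74 -0.42] op 0.498 F [ 1.  -1.   0.2] grip 0.0
-> [0.483  0.2045 0.172 ] shift [ 0.0067 -0.0018  0.2995] turn [ 0.0001  0.0014 -0.0051] rows>= 1.8 dist 0.09
[ 0.44110048 -0.25623884  0.17246297] [ 0.43977324 -0.25713371  0.0761343 ] 0.19942790440163666
[ 0.45009162 -0.22424797  0.17335407] [ 0.44925033 -0.22497489  0.07598238] 0.19874678607553276
```

move_arm(
  rows=[
    [0.0067, -0.0018, 0.08, 0, 0, 0],
    [0, 0, 0.1, 0, 0, 0],
    [0, 0, 0.09, 0, 0, 0],
    [0, 0, 0.03, 0, 0, 0],
    [0, 0, 0, 0, 0, 0],
  ],
)

```text
time_s: 17.55
tcp_pos: [0.4823, 0.2053, 0.1709]
tcp_rot: [0.723, 0.691, -0.001, -0.0]
contact_force: [-0.4, 0.6, 0.2]
opening: 0.501
grip_force: 0.0
```

move_arm(
  rows=[
    [0, 0, 0, 0, 0, 0],
    [0, 0, 0, 0, 0, 0],
    [0, 0, 0, 0, 0, 0],
    [0, 0, 0, 0, 0, 0],
    [0, 0, 0, 0, 0, 0],
  ],
  claw=-1,
)

```text
time_s: 18.05
tcp_pos: [0.4836, 0.2067, 0.1729]
tcp_rot: [0.722, 0.692, 0.001, 0.0]
contact_force: [0.2, -0.2, 6.2]
opening: 0.113
grip_force: 39.1
```

move_arm(
  rows=[
    [0, 0, -0.03, 0, 0, 0],
    [0, 0, -0.09, 0, 0, 0],
    [0, 0, -0.09, 0, 0, 0],
    [0, 0, -0.07, 0, 0, 0],
    [0, 0, -0.02, 0, 0, 0],
  ],
)

```text
time_s: 18.55
tcp_pos: [0.4839, 0.2068, 0.2643]
tcp_rot: [0.722, 0.692, 0.002, 0.001]
contact_force: [-0.0, -0.0, -0.1]
opening: 0.114
grip_force: 39.1
```

move_arm(
  rows=[
    [-0.06, 0.002, 0, 0, 0, 0],
    [-0.11, 0.0024, 0, 0, 0, 0],
    [-0.12, 0.0024, 0, 0, 0, 0],
    [-0.12, 0.0024, 0, 0, 0, 0],
    [-0.12, 0.0024, 0, 0, 0, 0],
  ],
)

```text
time_s: 19.05
tcp_pos: [0.4786, 0.046, 0.2612]
tcp_rot: [0.722, 0.692, -0.0, -0.0]
contact_force: [0.8, -0.3, -0.5]
opening: 0.113
grip_force: 39.1
```

move_arm(
  rows=[
    [-0.12, 0.0024, 0, 0, 0, 0],
    [-0.12, 0.0024, 0, 0, 0, 0],
    [-0.12, 0.0024, 0, 0, 0, 0],
    [-0.12, 0.0024, 0, 0, 0, 0],
    [-0.1, 0.0024, 0, 0, 0, 0],
  ],
)

```text
time_s: 19.55
tcp_pos: [0.4745, -0.1287, 0.2612]
tcp_rot: [0.723, 0.691, -0.001, -0.0]
contact_force: [0.6, 0.2, -0.1]
opening: 0.114
grip_force: 39.1
```

move_arm(
  rows=[
    [-0.06, 0.002, 0, 0, 0, 0],
    [-0.0417, 0, 0, 0, 0, 0],
    [0, 0, 0, 0, 0, 0.1],
    [0, 0, 0, 0, 0, 0.15],
    [0, 0, 0, 0, 0, 0.14],
  ],
)

```text
time_s: 20.05
tcp_pos: [0.4744, -0.1564, 0.2612]
tcp_rot: [0.787, 0.617, -0.0, -0.001]
contact_force: [0.9, -0.5, -1.0]
opening: 0.11
grip_force: 39.1
```

move_arm(
  rows=[
    [0, 0, 0, 0, 0, 0.098],
    [0, 0, 0, 0, 0, 0],
    [0, 0, 0, 0, 0, 0],
    [0, 0, 0, 0, 0, 0],
    [0, 0, 0, 0, 0, 0],
  ],
)

```text
time_s: 20.55
tcp_pos: [0.4746, -0.157, 0.2616]
tcp_rot: [0.801, 0.599, 0.0, -0.0]
contact_force: [0.3, 0.1, -0.5]
opening: 0.112
grip_force: 39.1
```

```bash
python3 foot.py;python3 sock.py; python3 go.py .4749 -.1591 .174 -16.6
```

```text
z 0.102 [ 0.4725 -0.1588] 24
z 0.122 [ 0.4714 -0.16  ] 49
z 0.142 [ 0.4712 -0.1598] 53
z 0.162 [ 0.4712 -0.16  ] 50
z 0.182 [ 0.471  -0.1597] 61
z 0.202 [ 0.4718 -0.1597] 57
z 0.222 [ 0.4715 -0.1592] 61
lowest 0.103
hole [ 472.  -159.8] [19.9 17. ]
hole [ 482.  -126.4] [22.1 17.5]
carver [ 0.4967 -0.2185  0.172 ] [ 0.4504 -0.2231  0.0751] zmax 0.205
carver [ 0.4677 -0.1623  0.1792] [nan nan nan] zmax 0.204
t 20.65 pos [ 0.4746 -0.1572  0.2616] toolY deg -16.45 j [ 0.12  0.52  0.17  1.93 -0.13  0.7   0.08] op 0.117 F [ 0.8  0.4 -0.1] grip 39.1
-> [ 0.4749 -0.1591  0.174 ] shift [-0.006   0.0027  0.2921] turn [-0.0001 -0.0002  0.0052] rows>= 1.75 dist 0.088
  return _methods._mean(a, axis=axis, dtype=dtype,
  ret = um.true_divide(
```

move_arm(
  rows=[
    [-0.002, 0.001, 0.04, 0, 0, 0],
    [0, 0, 0.08, 0, 0, 0],
    [0, 0, 0.07, 0, 0, 0],
    [0, 0, 0.06, 0, 0, 0],
    [0, 0, 0.04, 0, 0, 0],
  ],
)

```text
time_s: 21.15
tcp_pos: [0.4747, -0.1578, 0.1736]
tcp_rot: [0.801, 0.599, -0.0, -0.0]
contact_force: [-0.5, 0.4, -0.1]
opening: 0.114
grip_force: 39.1
```

move_arm(
  rows=[
    [0, 0, 0.002, 0, 0, 0],
    [0, 0, 0, 0, 0, 0],
    [0, 0, 0, 0, 0, 0],
    [0, 0, 0, 0, 0, 0],
    [0, 0, 0, 0, 0, 0],
  ],
)

```text
time_s: 21.65
tcp_pos: [0.475, -0.1578, 0.1746]
tcp_rot: [0.801, 0.599, 0.0, 0.0]
contact_force: [0.5, -0.2, -0.2]
opening: 0.115
grip_force: 39.1
```

move_arm(
  rows=[
    [0, 0, 0, 0, 0, 0],
    [0, 0, 0, 0, 0, 0],
    [0, 0, 0, 0, 0, 0],
    [0, 0, -0.03, 0, 0, 0],
    [0, 0, -0.05, 0, 0, 0],
  ],
  claw=0,
)

```text
time_s: 22.15
tcp_pos: [0.4742, -0.1576, 0.1981]
tcp_rot: [0.801, 0.599, -0.001, -0.001]
contact_force: [0.2, 0.3, 0.1]
opening: 0.5
grip_force: 0.0
```

move_arm(
  rows=[
    [0, 0, -0.09, 0, 0, 0],
    [0, 0, -0.08, 0, 0, 0],
    [0, 0, -0.042, 0, 0, -0.14],
    [0, 0, 0, 0, 0, -0.175],
    [0, 0, 0, 0, 0, -0.172],
  ],
)

```text
time_s: 22.65
tcp_pos: [0.4751, -0.1579, 0.2629]
tcp_rot: [0.721, 0.693, 0.0, 0.001]
contact_force: [-0.3, -0.2, -0.5]
opening: 0.498
grip_force: 0.0
```

move_arm(
  rows=[
    [0.07, -0.002, 0, 0, 0, 0],
    [0.12, -0.003, 0, 0, 0, 0],
    [0.13, -0.003, 0, 0, 0, 0],
    [0.13, -0.003, 0, 0, 0, 0],
    [0.13, -0.003, 0, 0, 0, 0],
  ],
)

```text
time_s: 23.15
tcp_pos: [0.4782, 0.0176, 0.2624]
tcp_rot: [0.723, 0.691, 0.0, 0.0]
contact_force: [0.5, -0.7, 0.5]
opening: 0.501
grip_force: 0.0
```

move_arm(
  rows=[
    [0.13, -0.003, 0, 0, 0, 0],
    [0.13, -0.003, 0, 0, 0, 0],
    [0.13, -0.003, 0, 0, 0, 0],
    [0.13, -0.002, 0, 0, 0, 0],
    [0.12, 0, 0, 0, 0, 0],
  ],
)

```text
time_s: 23.65
tcp_pos: [0.4831, 0.2102, 0.2624]
tcp_rot: [0.722, 0.692, 0.0, -0.0]
contact_force: [1.1, 0.4, -0.1]
opening: 0.5
grip_force: 0.0
```

move_arm(
  rows=[
    [0.07, 0, 0, 0, 0, 0],
    [0.05, 0, 0, 0, 0, 0],
    [0, 0, 0, 0, 0, 0],
    [0, 0, 0, 0, 0, 0],
    [0, 0, 0, 0, 0, 0],
  ],
)

```text
time_s: 24.15
tcp_pos: [0.4852, 0.242, 0.2619]
tcp_rot: [0.723, 0.69, -0.0, 0.0]
contact_force: [-0.7, -0.7, -0.3]
opening: 0.498
grip_force: 0.0
```

```bash
python3 sock.py; python3 go.py .4847 .2445 .172 -2.5; python3 - <<'E'
from h import *
im,d,c=load("s_sock"); W=cloud("side",d,c)
for x,y in((.443,-.255),(.4535,-.2225),(.472,-.16)):
    m=(W[...,2]>.06)&(W[...,2]<.21)&(np.hypot(W[...,0]-x,W[...,1]-y)<.014); p=W[m]; print(np.median(p[p[:,2]>.15],0),np.median(p[p[:,2]<.09],0),p[:,2].max())
E
```

```text
hole [ 481.6 -127.4] [20.  17.4]
carver [ 0.4967 -0.2187  0.1721] [ 0.4511 -0.2229  0.0759] zmax 0.205
carver [ 0.4683 -0.1624  0.1719] [ 0.4674 -0.163   0.0755] zmax 0.196
t 24.2 pos [0.4852 0.2421 0.2618] toolY deg -2.68 j [-0.64  0.57  0.15  1.81 -0.11  0.77 -0.48] op 0.496 F [-0.2 -0.4 -0.3] grip 0.0
-> [0.4847 0.2445 0.172 ] shift [ 0.0081 -0.0021  0.2995] turn [-0.      0.002  -0.0064] rows>= 1.8 dist 0.09
[ 0.4407738  -0.25635789  0.17318395] [ 0.43990844 -0.25745823  0.07642415] 0.1996039949085383
[ 0.4497869  -0.22421956  0.17424315] [ 0.44906384 -0.22536082  0.07634152] 0.19811234233109082
[ 0.46828428 -0.16239763  0.17191309] [ 0.46743572 -0.16296398  0.07550736] 0.195615892482101
```

move_arm(
  rows=[
    [0.006, -0.0021, 0.08, 0, 0, 0],
    [0, 0, 0.1, 0, 0, 0],
    [0, 0, 0.09, 0, 0, 0],
    [0, 0, 0.03, 0, 0, 0],
    [0, 0, 0, 0, 0, 0],
  ],
)

```text
time_s: 24.7
tcp_pos: [0.484, 0.2447, 0.1709]
tcp_rot: [0.723, 0.691, -0.001, -0.0]
contact_force: [0.6, 0.4, 0.9]
opening: 0.503
grip_force: 0.0
```

move_arm(
  rows=[
    [0, 0, 0, 0, 0, 0],
    [0, 0, 0, 0, 0, 0],
    [0, 0, 0, 0, 0, 0],
    [0, 0, 0, 0, 0, 0],
    [0, 0, 0, 0, 0, 0],
  ],
  claw=-1,
)

```text
time_s: 25.2
tcp_pos: [0.4852, 0.2464, 0.173]
tcp_rot: [0.723, 0.691, 0.001, 0.0]
contact_force: [-0.3, -0.1, 6.4]
opening: 0.115
grip_force: 39.1
```

move_arm(
  rows=[
    [0, 0, -0.03, 0, 0, 0],
    [0, 0, -0.09, 0, 0, 0],
    [0, 0, -0.09, 0, 0, 0],
    [0, 0, -0.07, 0, 0, 0],
    [0, 0, -0.02, 0, 0, 0],
  ],
)

```text
time_s: 25.7
tcp_pos: [0.4856, 0.2465, 0.2644]
tcp_rot: [0.723, 0.691, 0.002, 0.001]
contact_force: [0.1, -0.2, -0.7]
opening: 0.112
grip_force: 39.1
```

move_arm(
  rows=[
    [-0.06, 0.005, 0, 0, 0, 0],
    [-0.11, 0.005, 0, 0, 0, 0],
    [-0.12, 0.005, 0, 0, 0, 0],
    [-0.12, 0.005, 0, 0, 0, 0],
    [-0.12, 0.005, 0, 0, 0, 0],
  ],
)

```text
time_s: 26.2
tcp_pos: [0.4842, 0.0854, 0.2612]
tcp_rot: [0.722, 0.692, -0.001, -0.0]
contact_force: [0.2, -1.2, -0.2]
opening: 0.117
grip_force: 39.1
```

move_arm(
  rows=[
    [-0.12, 0.005, 0, 0, 0, 0],
    [-0.12, 0.005, 0, 0, 0, 0],
    [-0.12, 0.005, 0, 0, 0, 0],
    [-0.12, 0.005, 0, 0, 0, 0],
    [-0.11, 0.005, 0, 0, 0, 0],
  ],
)

```text
time_s: 26.7
tcp_pos: [0.4839, -0.0921, 0.2612]
tcp_rot: [0.723, 0.691, -0.0, -0.0]
contact_force: [-0.1, 0.3, 0.3]
opening: 0.111
grip_force: 39.1
```

move_arm(
  rows=[
    [-0.07, 0.004, 0, 0, 0, 0],
    [-0.044, 0, 0, 0, 0, 0],
    [0, 0, 0, 0, 0, 0.1],
    [0, 0, 0, 0, 0, 0.15],
    [0, 0, 0, 0, 0, 0.14],
  ],
)

```text
time_s: 27.2
tcp_pos: [0.484, -0.1238, 0.2612]
tcp_rot: [0.787, 0.617, -0.0, -0.001]
contact_force: [-0.2, -0.3, 0.3]
opening: 0.113
grip_force: 39.1
```

move_arm(
  rows=[
    [0, 0, 0, 0, 0, 0.096],
    [0, 0, 0, 0, 0, 0],
    [0, 0, 0, 0, 0, 0],
    [0, 0, 0, 0, 0, 0],
    [0, 0, 0, 0, 0, 0],
  ],
)

```text
time_s: 27.7
tcp_pos: [0.4843, -0.1244, 0.2616]
tcp_rot: [0.801, 0.599, 0.0, -0.0]
contact_force: [0.4, 0.0, 0.8]
opening: 0.109
grip_force: 39.1
```

```bash
python3 foot.py;python3 sock.py 2>/dev/null; python3 go.py .4848 -.126 .174 -16.6
```

```text
z 0.102 [ 0.4806 -0.1267] 21
z 0.122 [ 0.4809 -0.1266] 51
z 0.142 [ 0.4808 -0.1262] 51
z 0.162 [ 0.4806 -0.127 ] 48
z 0.182 [ 0.4809 -0.1261] 52
z 0.202 [ 0.4812 -0.126 ] 57
z 0.222 [ 0.4816 -0.1271] 54
lowest 0.1046
hole [ 482.1 -127.1] [19.2 19.9]
carver [ 0.477  -0.1294  0.1799] [nan nan nan] zmax 0.205
carver [ 0.4967 -0.2185  0.1722] [ 0.4504 -0.2227  0.0753] zmax 0.205
carver [ 0.4684 -0.1621  0.1725] [ 0.4677 -0.1629  0.0755] zmax 0.196
t 27.8 pos [ 0.4843 -0.1246  0.2617] toolY deg -16.43 j [ 0.05  0.52  0.17  1.93 -0.13  0.7   0.01] op 0.113 F [-0.2 -0.1  0.7] grip 39.1
-> [ 0.4848 -0.126   0.174 ] shift [-0.0042  0.003   0.2922] turn [-0.0001 -0.0003  0.0061] rows>= 1.75 dist 0.088
```

move_arm(
  rows=[
    [-0.002, 0.003, 0.04, 0, 0, 0],
    [0, 0, 0.08, 0, 0, 0],
    [0, 0, 0.07, 0, 0, 0],
    [0, 0, 0.06, 0, 0, 0],
    [0, 0, 0.04, 0, 0, 0],
  ],
)

```text
time_s: 28.3
tcp_pos: [0.4847, -0.1254, 0.1735]
tcp_rot: [0.801, 0.599, -0.0, -0.0]
contact_force: [-0.1, 0.5, -1.3]
opening: 0.11
grip_force: 39.1
```

move_arm(
  rows=[
    [0, 0, 0.002, 0, 0, 0],
    [0, 0, 0, 0, 0, 0],
    [0, 0, 0, 0, 0, 0],
    [0, 0, 0, 0, 0, 0],
    [0, 0, 0, 0, 0, 0],
  ],
)

```text
time_s: 28.8
tcp_pos: [0.4853, -0.1255, 0.1746]
tcp_rot: [0.801, 0.599, 0.0, 0.0]
contact_force: [0.0, -0.4, -0.5]
opening: 0.112
grip_force: 39.1
```

move_arm(
  rows=[
    [0, 0, 0, 0, 0, 0],
    [0, 0, 0, 0, 0, 0],
    [0, 0, 0, 0, 0, 0],
    [0, 0, -0.03, 0, 0, 0],
    [0, 0, -0.05, 0, 0, 0],
  ],
  claw=0,
)

```text
time_s: 29.3
tcp_pos: [0.4844, -0.1253, 0.1981]
tcp_rot: [0.801, 0.599, -0.001, -0.001]
contact_force: [-0.1, -0.6, 0.5]
opening: 0.499
grip_force: 0.0
```

move_arm(
  rows=[
    [0, 0, -0.09, 0, 0, 0],
    [0, 0, -0.11, 0, 0, 0],
    [0, 0, -0.06, 0, 0, 0],
    [-0.06, 0.03, 0, 0, 0, 0],
    [-0.1, 0.06, 0, 0, 0, 0],
  ],
)

```text
time_s: 29.8
tcp_pos: [0.4977, -0.1771, 0.2775]
tcp_rot: [0.799, 0.601, 0.001, -0.0]
contact_force: [0.1, 0.0, 0.8]
opening: 0.505
grip_force: 0.0
```

move_arm(
  rows=[
    [-0.0652, 0.0452, 0, 0, 0, 0],
    [0, 0, 0, 0, 0, 0],
    [0, 0, 0, 0, 0, 0],
    [0, 0, 0, 0, 0, 0],
    [0, 0, 0, 0, 0, 0],
  ],
)

```text
time_s: 30.3
tcp_pos: [0.5047, -0.2003, 0.2761]
tcp_rot: [0.8, 0.599, 0.0, -0.0]
contact_force: [-1.0, -0.3, -0.2]
opening: 0.502
grip_force: 0.0
```

```bash
python3 - <<'E'
from h import *
im,d,c=snap("side","s4"); W=cloud("side",d,c)
for x,y in((.443,-.255),(.4535,-.2225),(.472,-.16),(.482,-.127)):
    m=(W[...,2]>.06)&(W[...,2]<.205)&(np.hypot(W[...,0]-x,W[...,1]-y)<.014); p=W[m]; print(np.median(p[p[:,2]>.15],0),np.median(p[p[:,2]<.09],0),p[:,2].max())
im,d,c=snap("wrist","w4"); W=cloud("wrist",d,c); m=(W[...,2]>.19)&(W[...,2]<.222)&(np.hypot(W[...,0]-.505,W[...,1]+.2)<.05); p=W[m]; print("tab w",cv2.minAreaRect((p[:,:2]*1000).astype(np.float32)),len(p),np.percentile(p[:,2],98))
E
python3 go.py .5043 -.2015 .205 -16.6
```

```text
[ 0.44116364 -0.25637741  0.17298972] [ 0.44020765 -0.25737644  0.07562647] 0.19841204209694607
[ 0.44962012 -0.22423826  0.1733173 ] [ 0.44923907 -0.22539079  0.07544936] 0.19805649276309836
[ 0.4685264  -0.16243632  0.17181059] [ 0.46780941 -0.1625902   0.07550079] 0.19712201867621248
[ 0.4786112  -0.12948143  0.1728787 ] [ 0.47791096 -0.1303805   0.07596799] 0.19763208529627896
tab w ((496.9819030761719, -183.96420288085938), (20.94661521911621, 62.83399963378906), 27.493961334228516) 979 0.2171611968717769
t 30.4 pos [ 0.5047 -0.2007  0.2761] toolY deg -16.36 j [ 0.19  0.55  0.17  1.79 -0.13  0.81  0.14] op 0.499 F [-0.2 -0.8  0.1] grip 0.0
-> [ 0.5043 -0.2015  0.205 ] shift [-0.0031 -0.0006  0.2371] turn [-0.0008 -0.001   0.0085] rows>= 1.42 dist 0.071
```

View pics/w4.png

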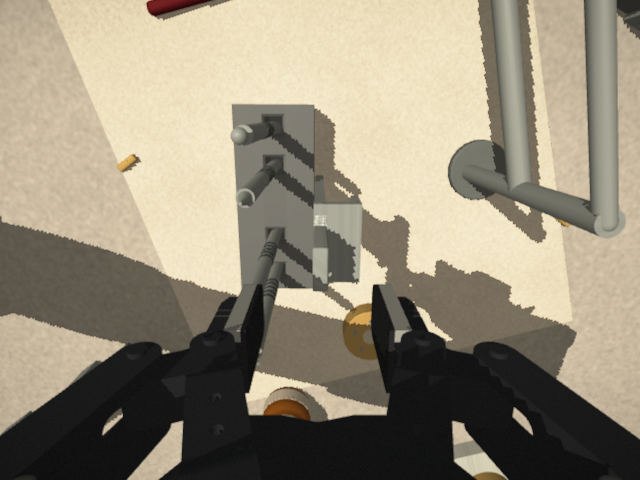

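The wrist view shows all four carvers in the carrier, with the tab between the fingers and the mould at (365,330). Carver tops at about 0.198 put their feet on the socket floors. Next I grip the tab and lift.

move_arm(
  rows=[
    [-0.002, 0, 0.08, 0, 0, 0.007],
    [0, 0, 0.09, 0, 0, 0],
    [0, 0, 0.05, 0, 0, 0],
    [0, 0, 0.017, 0, 0, 0],
    [0, 0, 0, 0, 0, 0],
  ],
  claw=0,
)

```text
time_s: 30.9
tcp_pos: [0.5044, -0.2019, 0.2046]
tcp_rot: [0.802, 0.598, -0.0, -0.001]
contact_force: [-0.3, 0.1, -0.0]
opening: 0.5
grip_force: 0.0
```

move_arm(
  rows=[
    [0, 0, 0, 0, 0, 0],
    [0, 0, 0, 0, 0, 0],
    [0, 0, 0, 0, 0, 0],
    [0, 0, 0, 0, 0, 0],
    [0, 0, 0, 0, 0, 0],
  ],
  claw=-1,
  newtons=110,
)

```text
time_s: 31.4
tcp_pos: [0.5057, -0.2026, 0.206]
tcp_rot: [0.802, 0.597, 0.001, 0.001]
contact_force: [1.4, 1.5, 6.9]
opening: 0.074
grip_force: 108.1
```

move_arm(
  rows=[
    [0, 0, 0, 0, 0, 0],
    [0, 0, -0.02, 0, 0, 0],
    [0, 0, -0.04, 0, 0, 0],
    [0, 0, -0.04, 0, 0, 0],
    [0, 0, 0, 0, 0, 0],
  ],
)

```text
time_s: 31.9
tcp_pos: [0.5056, -0.2028, 0.2368]
tcp_rot: [0.802, 0.597, 0.001, 0.002]
contact_force: [1.4, -1.0, -5.8]
opening: 0.07
grip_force: 107.6
```

```bash
python3 go.py .5043 -.2015 .205 -16.6; python3 - <<'E'
from h import *
im,d,c=snap("side","s5")
cv2.imwrite("pics/s5c.png",cv2.convertScaleAbs(cv2.resize(im[170:400,300:520],None,fx=2.4,fy=2.4),alpha=1.4))
E
```

```text
t 31.9 pos [ 0.5056 -0.2028  0.2368] toolY deg -16.65 j [ 0.2   0.6   0.16  1.84 -0.14  0.71  0.15] op 0.07 F [ 1.4 -1.  -5.8] grip 107.6
-> [ 0.5043 -0.2015  0.205 ] shift [ 0.003  -0.0058  0.106 ] turn [ 0.0072  0.0004 -0.0018] rows>= 0.64 dist 0.032
```

View pics/s5c.png

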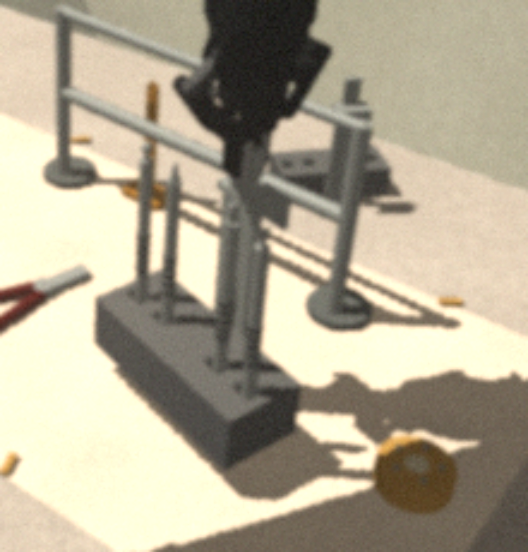

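The carrier is lifted level with all four carvers upright in it, and the mould lies at right in the crop at (415,470). Raising it, turning parallel to the rail and coming up in front of it.

move_arm(
  rows=[
    [0, 0, -0.03, 0, 0, 0],
    [0, 0, -0.05, 0, 0, 0],
    [0, 0, -0.05, 0, 0, 0],
    [0, 0, -0.04, 0, 0, 0],
    [0, 0, 0, 0, 0, -0.06],
  ],
)

```text
time_s: 32.45
tcp_pos: [0.5054, -0.2027, 0.2875]
tcp_rot: [0.793, 0.61, 0.001, 0.001]
contact_force: [0.5, -0.9, -5.8]
opening: 0.076
grip_force: 107.8
```

move_arm(
  rows=[
    [0, 0, 0, 0, 0, -0.1],
    [0, 0, 0, 0, 0, -0.12],
    [0, 0, 0, 0, 0, -0.11],
    [0, 0, 0, 0, 0, -0.062],
    [0.03, 0.02, 0, 0, 0, 0],
  ],
)

```text
time_s: 32.95
tcp_pos: [0.5097, -0.1952, 0.2855]
tcp_rot: [0.73, 0.683, -0.001, -0.0]
contact_force: [-1.2, -0.8, -5.7]
opening: 0.073
grip_force: 107.8
```

move_arm(
  rows=[
    [0.07, 0.045, 0, 0, 0, 0],
    [0.08, 0.055, 0, 0, 0, 0],
    [0.08, 0.055, 0, 0, 0, 0],
    [0.07, 0.045, 0, 0, 0, 0],
    [0.035, 0.022, 0, 0, 0, 0],
  ],
)

```text
time_s: 33.45
tcp_pos: [0.586, -0.0932, 0.2855]
tcp_rot: [0.728, 0.685, 0.001, -0.001]
contact_force: [0.3, 0.2, -5.3]
opening: 0.072
grip_force: 107.8
```

move_arm(
  rows=[
    [0, 0, 0, 0, 0, 0],
    [0, 0, 0, 0, 0, 0],
    [0, 0, 0, 0, 0, 0],
    [0, 0, 0, 0, 0, 0],
    [0, 0, 0, 0, 0, 0],
  ],
)

```text
time_s: 33.95
tcp_pos: [0.5837, -0.0988, 0.2861]
tcp_rot: [0.73, 0.683, -0.0, 0.0]
contact_force: [0.1, -0.1, -5.6]
opening: 0.071
grip_force: 107.8
```

```bash
python3 go.py .645 -.098 .287 -3.66; python3 - <<'E'
from h import *
im,d,c=snap("side","s6"); cv2.imwrite("pics/s6c.png",cv2.convertScaleAbs(cv2.resize(im[130:370,290:510],None,fx=2.4,fy=2.4),alpha=1.4))
Ws=cloud("side",d,c)
imt,dt,ct=snap("top","t6"); Wt=cloud("top",dt,ct)
pt=np.array(get_state()["tcp_pos"])
for n,W in(("side",Ws),("top",Wt)):
    # rail: z .18-.215, in band around the expected line
    s=(W[...,0]-.666)*1+(W[...,1]+.054)*(-.0639)
    y=(W[...,1]+.054)+(W[...,0]-.666)*.0639
    m=(abs(s)<.02)&(abs(y)<.15)&(W[...,2]>.185)&(W[...,2]<.215); p=W[m]
    f=cv2.fitLine(p[:,:2].astype(np.float32),cv2.DIST_HUBER,0,.01,.01).ravel(); print(n,"rail n",len(p),"x at y=-.054",f[2]+(-.054-f[3])*f[0]/f[1],"slope",f[0]/f[1],"zrange",np.percentile(p[:,2],[2,98]).round(4))
    m=(abs(W[...,0]-pt[0])<.04)&(abs(W[...,1]-pt[1])<.03)&(W[...,2]>pt[2]-.075)&(W[...,2]<pt[2]-.02); q=W[m]; print(" hook/strap pts",len(q),q.min(0).round(4) if len(q) else 0,q.max(0).round(4) if len(q) else 0)
    m=(abs(W[...,2]-.131)<.006)&(np.hypot(W[...,0]-pt[0]+.03,W[...,1]-pt[1])<.13); 
    nn,l,st,ce=cv2.connectedComponentsWithStats(m.astype(np.uint8)); k=1+st[1:,4].argmax(); b=W[l==k]; print(" block",cv2.minAreaRect((b[:,:2]*1000).astype(np.float32)),np.median(b[:,2]))
E
```

```text
t 33.95 pos [ 0.5837 -0.0988  0.2861] toolY deg -3.8 j [ 0.02  0.6   0.12  1.64 -0.09  0.91  0.11] op 0.071 F [ 0.1 -0.1 -5.6] grip 107.8
-> [ 0.645 -0.098  0.287] shift [ 0.0161  0.2038 -0.003 ] turn [-0.0002  0.0006 -0.0048] rows>= 1.23 dist 0.061
side rail n 419 x at y=-.054 0.65928596 slope 0.06326353 zrange [0.1951 0.2064]
 hook/strap pts 545 [ 0.5503 -0.1271  0.2111] [ 0.6066 -0.0723  0.266 ]
 block ((546.5279541015625, -95.33045959472656), (172.0826873779297, 83.01658630371094), 86.16799926757812) 0.1292788699742272
top rail n 359 x at y=-.054 0.6647928 slope 0.061961927 zrange [0.1984 0.2085]
 hook/strap pts 7 [ 0.5814 -0.0739  0.2481] [ 0.595  -0.0735  0.255 ]
 block ((547.7025756835938, -48.583885192871094), (75.69512939453125, 70.79205322265625), 86.15642547607422) 0.12935688496777936
```

View pics/s6c.png

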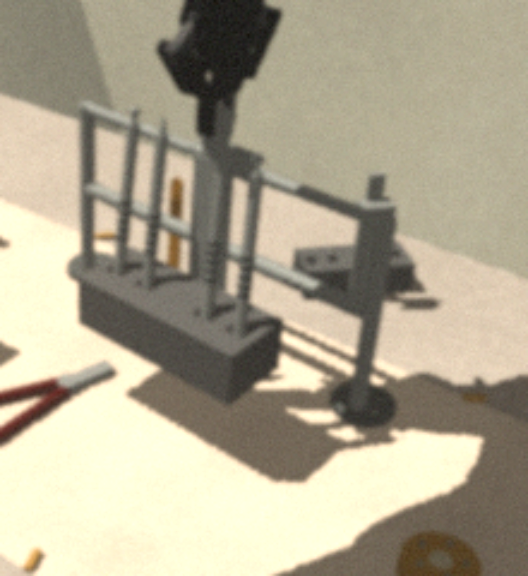

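In the crop the carrier hangs level and parallel, in front of the rail. The rail axis is at x≈0.665 (y=-0.054). Moving over it, then lowering in stages.

move_arm(
  rows=[
    [0.003, 0.03, 0, 0, 0, -0.003],
    [0.004, 0.06, 0, 0, 0, -0.003],
    [0.004, 0.06, 0, 0, 0, 0],
    [0.003, 0.04, 0, 0, 0, 0],
    [0.002, 0.025, 0, 0, 0, 0],
  ],
)

```text
time_s: 34.55
tcp_pos: [0.6504, -0.0966, 0.2857]
tcp_rot: [0.728, 0.685, 0.0, 0.0]
contact_force: [0.6, -0.1, -4.7]
opening: 0.07
grip_force: 107.9
```

move_arm(
  rows=[
    [0, 0, 0.02, 0, 0, 0],
    [0, 0, 0.02, 0, 0, 0],
    [0, 0, 0.01, 0, 0, 0],
    [0, 0, 0, 0, 0, 0],
    [0, 0, 0, 0, 0, 0],
  ],
)

```text
time_s: 35.05
tcp_pos: [0.6486, -0.097, 0.271]
tcp_rot: [0.729, 0.685, -0.0, -0.0]
contact_force: [0.2, -0.0, -6.4]
opening: 0.072
grip_force: 107.8
```

```bash
python3 go.py .6482 -.098 .266 -3.6; python3 - <<'E'
from h import *
im,d,c=snap("side","s7")
# overlay expected rail axis & hook corners at TCP-derived pose in side image
pt=np.array(get_state()["tcp_pos"]); 
cr=im[140:260,350:470]; cv2.imwrite("pics/s7c.png",cv2.convertScaleAbs(cv2.resize(cr,None,fx=5,fy=5,interpolation=cv2.INTER_CUBIC),alpha=1.5))
E
```

```text
t 35.05 pos [ 0.6486 -0.097   0.271 ] toolY deg -3.53 j [ 0.01  0.71  0.12  1.45 -0.1   0.99  0.1 ] op 0.072 F [ 0.2 -0.  -6.4] grip 107.8
-> [ 0.6482 -0.098   0.266 ] shift [-0.0035 -0.001   0.0167] turn [-0.0002 -0.0001  0.0025] rows>= 0.1 dist 0.005
```

View pics/s7c.png

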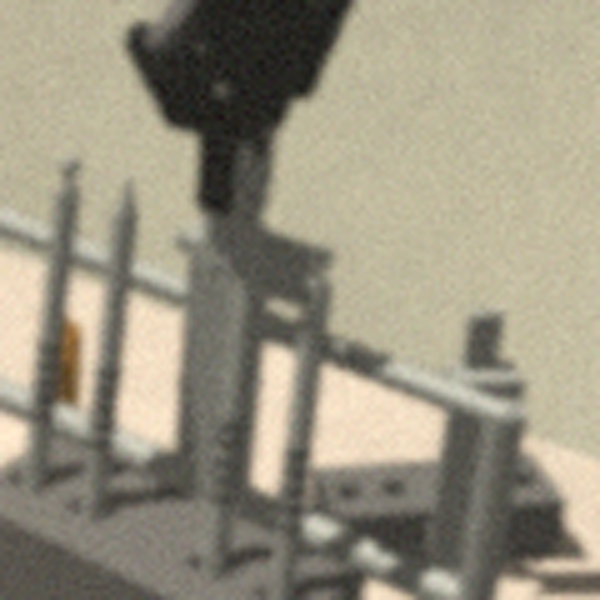

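The crop shows the hook above the rail with the rail running under it. Lowering slowly on force feedback.

move_arm(
  rows=[
    [0, -0.001, 0.01, 0, 0, 0],
    [0, 0, 0.01, 0, 0, 0],
    [0, 0, 0.01, 0, 0, 0],
    [0, 0, 0.01, 0, 0, 0],
    [0, 0, 0.007, 0, 0, 0],
  ],
)

```text
time_s: 35.6
tcp_pos: [0.6488, -0.0969, 0.2567]
tcp_rot: [0.729, 0.685, 0.0, 0.0]
contact_force: [0.8, 0.1, -5.3]
opening: 0.074
grip_force: 107.9
```

```bash
python3 go.py .6482 -.098 .247 -3.6
```

```text
t 35.6 pos [ 0.6488 -0.0969  0.2567] toolY deg -3.52 j [ 0.02  0.73  0.12  1.47 -0.1   0.95  0.1 ] op 0.074 F [ 0.8  0.1 -5.3] grip 107.9
-> [ 0.6482 -0.098   0.247 ] shift [-0.0037 -0.0018  0.0322] turn [ 0.0013 -0.0002  0.0026] rows>= 0.19 dist 0.01
```

move_arm(
  rows=[
    [0, 0, 0.01, 0, 0, 0],
    [0, 0, 0.01, 0, 0, 0],
    [0, 0, 0.006, 0, 0, 0],
    [0, 0, 0.004, 0, 0, 0],
    [0, 0, 0, 0, 0, 0],
  ],
)

```text
time_s: 36.1
tcp_pos: [0.6488, -0.0969, 0.2477]
tcp_rot: [0.729, 0.685, 0.0, 0.0]
contact_force: [2.6, 0.4, -7.0]
opening: 0.073
grip_force: 107.6
```

```bash
python3 go.py .6482 -.098 .247 -3.6
```

```text
t 36.1 pos [ 0.6488 -0.0969  0.2477] toolY deg -3.52 j [ 0.02  0.74  0.12  1.48 -0.1   0.93  0.1 ] op 0.073 F [ 2.6  0.4 -7. ] grip 107.6
-> [ 0.6482 -0.098   0.247 ] shift [-0.0037 -0.0017  0.0024] turn [ 0.0011 -0.      0.0027] rows>= 0.03 dist 0.001
```

move_arm(
  rows=[
    [0, 0, 0.003, 0, 0, 0],
    [0, 0, 0.003, 0, 0, 0],
    [0, 0, 0, 0, 0, 0],
    [0, 0, 0, 0, 0, 0],
    [0, 0, 0, 0, 0, 0],
  ],
)

```text
time_s: 36.6
tcp_pos: [0.6488, -0.0969, 0.2469]
tcp_rot: [0.729, 0.685, 0.0, 0.0]
contact_force: [-0.4, 0.6, 3.0]
opening: 0.069
grip_force: 109.2
```

```bash
python3 go.py .6482 -.098 .247 -3.6
```

```text
t 36.6 pos [ 0.6488 -0.0969  0.2469] toolY deg -3.52 j [ 0.02  0.74  0.12  1.48 -0.1   0.93  0.1 ] op 0.069 F [-0.4  0.6  3. ] grip 109.2
-> [ 0.6482 -0.098   0.247 ] shift [-0.0037 -0.0017 -0.0003] turn [ 0.0022 -0.0003  0.0027] rows>= 0.02 dist 0.001
```

The hook rests on the rail (Fz went from -6 to +3). Sliding left along the rail.

move_arm(
  rows=[
    [0.01, 0, 0, 0, 0, 0],
    [0.02, 0, 0, 0, 0, 0],
    [0.03, 0, 0, 0, 0, 0],
    [0.03, 0, 0, 0, 0, 0],
    [0.03, 0, 0, 0, 0, 0],
  ],
)

```text
time_s: 37.1
tcp_pos: [0.6509, -0.0647, 0.2469]
tcp_rot: [0.73, 0.684, -0.001, 0.002]
contact_force: [-1.0, -6.4, 4.2]
opening: 0.07
grip_force: 109.3
```

move_arm(
  rows=[
    [0.03, 0, 0, 0, 0, 0],
    [0.03, 0, 0, 0, 0, 0],
    [0.03, 0, 0, 0, 0, 0],
    [0.03, 0, 0, 0, 0, 0],
    [0.03, 0, 0, 0, 0, 0],
  ],
)

```text
time_s: 37.6
tcp_pos: [0.6537, -0.0199, 0.2469]
tcp_rot: [0.73, 0.684, -0.001, 0.002]
contact_force: [-1.0, -6.0, 4.3]
opening: 0.07
grip_force: 109.3
```

move_arm(
  rows=[
    [0.03, 0, 0, 0, 0, 0],
    [0.03, 0, 0, 0, 0, 0],
    [0.02, 0, 0, 0, 0, 0],
    [0.01, 0, 0, 0, 0, 0],
    [0, 0, 0, 0, 0, 0],
  ],
)

```text
time_s: 38.1
tcp_pos: [0.6555, 0.0088, 0.2469]
tcp_rot: [0.729, 0.685, -0.001, 0.002]
contact_force: [-0.3, -6.1, 4.0]
opening: 0.075
grip_force: 109.5
```

```bash
python3 - <<'E'
from h import *
snap("side","s8"); snap("top","t8")
im,d,c=load("t8"); W=cloud("t",d,c)
m=(abs(W[...,2]-.091)<.006)&(W[...,0]>.52)&(W[...,0]<.68)&(W[...,1]>-.2)&(W[...,1]<.2)
n,l,st,ce=cv2.connectedComponentsWithStats(m.astype(np.uint8)); 
b=W[m]; print(cv2.minAreaRect((b[:,:2]*1000).astype(np.float32)),len(b)); u=(b[:,1]*.998+b[:,0]*.0625); print("block y' range",u.min(),u.max())
ims,ds,cs=load("s8"); Ws=cloud("s",ds,cs); m=(abs(Ws[...,2]-.091)<.005)&(Ws[...,0]>.52)&(Ws[...,0]<.68)&(Ws[...,1]>-.2)&(Ws[...,1]<.2); b=Ws[m]; u=(b[:,1]*.998+b[:,0]*.0625); print("side block y'",np.percentile(u,[.5,99.5]),len(b))
for f in("top0","side0"):
    i,d,c=load(f); W=cloud("x",d,c); m=(W[...,2]>.11)&(W[...,2]<.15)&(abs(W[...,0]-.703)<.015)&(abs(W[...,1]-.022)<.02); p=W[m]; u=(p[:,1]*.998+p[:,0]*.0625); print(f,"pointer y'",u.min(),u.max(),np.median(u),len(p))
E
python3 go.py .6482 -.098 .247 -3.6
```

```text
((636.6691284179688, 19.71672821044922), (83.54659271240234, 188.92071533203125), 4.573749542236328) 110
block y' range -0.03551503005181189 0.15851603757218727
side block y' [-0.03524435  0.15167147] 1165
top0 pointer y' 0.06006809859214652 0.0732148541313666 0.06537405040596972 20
side0 pointer y' 0.058633079219001905 0.07538494379802169 0.06594102191025808 58
t 38.2 pos [0.6555 0.0088 0.2469] toolY deg -3.61 j [-0.16  0.74  0.13  1.48 -0.11  0.93 -0.05] op 0.069 F [-0.9 -5.4  4.7] grip 109.5
-> [ 0.6482 -0.098   0.247 ] shift [-0.3568 -0.0019  0.0005] turn [ 0.003   0.0052 -0.0005] rows>= 2.14 dist 0.107
```

move_arm(
  rows=[
    [0.01, 0, 0, 0, 0, 0],
    [0.02, 0, 0, 0, 0, 0],
    [0.015, 0, 0, 0, 0, 0],
    [0.009, 0, 0, 0, 0, 0],
    [0, 0, 0, 0, 0, 0],
  ],
)

```text
time_s: 38.7
tcp_pos: [0.6565, 0.0249, 0.2468]
tcp_rot: [0.729, 0.684, -0.0, 0.001]
contact_force: [-0.7, -5.2, 5.0]
opening: 0.07
grip_force: 109.5
```

```bash
python3 - <<'E'
from h import *
ims,ds,cs=snap("side","s9"); Ws=cloud("s",ds,cs); m=(abs(Ws[...,2]-.091)<.005)&(Ws[...,0]>.52)&(Ws[...,0]<.68)&(Ws[...,1]>-.2)&(Ws[...,1]<.2); b=Ws[m]; u=(b[:,1]*.998+b[:,0]*.0625); print("side block y'",np.percentile(u,[.5,2,98,99.5]),len(b))
p=np.array(get_state()["tcp_pos"]); print("tcp y'",p[1]*.998+p[0]*.0625)
cv2.imwrite("pics/s9c.png",cv2.convertScaleAbs(cv2.resize(ims[120:330,270:490],None,fx=2.7,fy=2.7,interpolation=cv2.INTER_CUBIC),alpha=1.5))
E
python3 go.py
```

```text
side block y' [-0.01945109 -0.01834486  0.1500236   0.15665365] 1138
tcp y' 0.06589976427215544
t 38.75 pos [0.6566 0.0249 0.2469] toolY deg -3.62 j [-0.18  0.74  0.14  1.48 -0.11  0.93 -0.08] op 0.068 F [-1.  -4.8  5.5] grip 109.6
```

View pics/s9c.png

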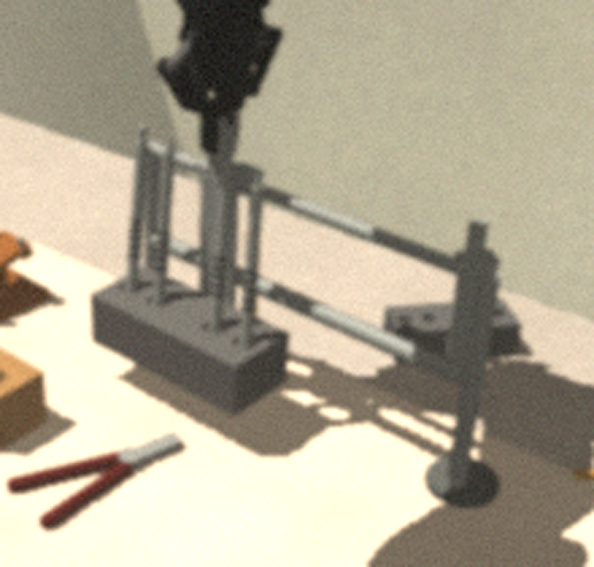

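Carrier centre along the rail is 0.0657 against the pointer's 0.066. Relaxing the load, releasing and backing off upward.

move_arm(
  rows=[
    [-0.004, 0, -0.002, 0, 0, 0],
    [0, 0, 0, 0, 0, 0],
    [0, 0, 0, 0, 0, 0],
    [0, 0, 0, 0, 0, 0],
    [0, 0, 0, 0, 0, 0],
  ],
)

```text
time_s: 39.25
tcp_pos: [0.6564, 0.0253, 0.2468]
tcp_rot: [0.729, 0.685, 0.0, 0.001]
contact_force: [2.8, -4.3, 2.7]
opening: 0.072
grip_force: 109.2
```

move_arm(
  rows=[
    [0, 0, 0, 0, 0, 0],
    [0, 0, 0, 0, 0, 0],
    [0, 0, 0, 0, 0, 0],
    [0, 0, 0, 0, 0, 0],
    [0, 0, -0.02, 0, 0, 0],
  ],
  claw=-0.3,
)

```text
time_s: 39.75
tcp_pos: [0.6552, 0.0265, 0.2519]
tcp_rot: [0.728, 0.685, -0.001, -0.001]
contact_force: [0.4, 0.3, -1.2]
opening: 0.349
grip_force: 0.0
```

move_arm(
  rows=[
    [0, 0, -0.05, 0, 0, 0],
    [0, 0, -0.08, 0, 0, 0],
    [0, 0, -0.1, 0, 0, 0],
    [0, 0, -0.1, 0, 0, 0],
    [0, 0, -0.05, 0, 0, 0],
  ],
)

```text
time_s: 40.25
tcp_pos: [0.657, 0.0259, 0.3703]
tcp_rot: [0.729, 0.685, 0.002, 0.001]
contact_force: [-0.0, -0.0, -0.7]
opening: 0.35
grip_force: 0.0
```

```bash
python3 - <<'E'
from h import *
ims,ds,cs=snap("side","s10"); Ws=cloud("s",ds,cs); m=(abs(Ws[...,2]-.091)<.005)&(Ws[...,0]>.52)&(Ws[...,0]<.68)&(Ws[...,1]>-.2)&(Ws[...,1]<.2); b=Ws[m]; u=(b[:,1]*.998+b[:,0]*.0625); print("side block y'",np.percentile(u,[.5,2]),len(b),np.polyfit(b[:,0],b[:,2],1))
im,d,c=snap("top","t10"); W=cloud("t",d,c)
m=(W[...,2]>.012)&(W[...,2]<.032)&(W[...,0]>.4)&(W[...,0]<.64)&(W[...,1]>-.46)&(W[...,1]<-.25)
n,l,st,ce=cv2.connectedComponentsWithStats(m.astype(np.uint8))
for k in range(1,n):
    if st[k,4]>100: p=W[l==k]; print("mould?",cv2.minAreaRect((p[:,:2]*1000).astype(np.float32)),st[k,4],np.median(p[:,2]))
m=(W[...,2]>.2)&(W[...,2]<.27)&(abs(W[...,1]-.02)<.06)&(abs(W[...,0]-.65)<.04); print("tab top",np.median(W[m],0))
# rest: plane and pins
z=np.load("pics/top0.npz"); W=cloud("t",z["d"],(z["K"],z["R"],z["t"]))
m=(W[...,2]>.03)&(W[...,2]<.095)&(abs(W[...,0]-.619)<.06)&(abs(W[...,1]-.2795)<.05); p=W[m]
A=np.c_[p[:,:2]-[.619,.2795],np.ones(len(p))]; k=np.ones(len(p),bool)
for _ in range(6):
    s=np.linalg.lstsq(A[k],p[k,2],rcond=None)[0]; k=abs(A@s-p[:,2])<.003
g=s[:2]; print("plane",s,"slope",np.hypot(*g),"dir deg",np.degrees(np.arctan2(g[1],g[0])),k.sum(),len(p))
r=p[k]; print("face rect",cv2.minAreaRect((r[:,:2]*1000).astype(np.float32)))
E
python3 go.py
```

```text
side block y' [-0.01829175 -0.0167598 ] 1118 [0.02606767 0.07328996]
mould? ((521.1353149414062, -334.1382141113281), (59.43113708496094, 57.30964660644531), 88.51610565185547) 358 0.021621487289768555
tab top [nan nan nan]
plane [ 0.25042012 -0.01726984  0.05511304] slope 0.25101490842288626 dir deg -3.945069737753302 331 484
face rect ((619.0494384765625, 280.9075927734375), (55.667964935302734, 75.8057861328125), 86.72881317138672)
t 40.35 pos [0.6574 0.0259 0.3699] toolY deg -3.52 j [-0.19  0.63  0.16  1.3  -0.1   1.21 -0.09] op 0.35 F [-0.3  0.9  0.1] grip 0.0
  return _methods._mean(a, axis=axis, dtype=dtype,
  ret = um.true_divide(
```

The carrier is hanging at the right y. The mould has been knocked to (0.521,-0.334), so I use that new position. Moving above it and turning the tool so the fingers close along y.

move_arm(
  rows=[
    [-0.08, -0.03, 0, 0, 0, 0],
    [-0.13, -0.045, 0, 0, 0, 0],
    [-0.14, -0.045, 0, 0, 0, 0],
    [-0.14, -0.045, 0, 0, 0, 0],
    [-0.14, -0.045, 0, 0, 0, 0],
  ],
  claw=1,
  newtons=40,
)

```text
time_s: 40.85
tcp_pos: [0.5801, -0.16, 0.3655]
tcp_rot: [0.728, 0.685, -0.001, -0.001]
contact_force: [0.5, -0.2, -1.2]
opening: 1.001
grip_force: 0.0
```

move_arm(
  rows=[
    [-0.14, -0.045, 0, 0, 0, 0],
    [-0.14, -0.045, 0, 0, 0, 0],
    [-0.14, -0.04, 0, 0, 0, 0],
    [-0.12, -0.03, 0, 0, 0, 0],
    [-0.0557, -0.012, 0, 0, 0, 0],
  ],
)

```text
time_s: 41.35
tcp_pos: [0.5161, -0.3382, 0.3656]
tcp_rot: [0.731, 0.683, -0.002, -0.001]
contact_force: [-0.5, 0.7, -0.1]
opening: 0.998
grip_force: 0.0
```

move_arm(
  rows=[
    [0, 0, 0, 0, 0, -0.15],
    [0, 0, 0, 0, 0, -0.28],
    [0, 0, 0, 0, 0, -0.28],
    [0, 0, 0, 0, 0, -0.28],
    [0, 0, 0, 0, 0, -0.28],
  ],
)

```text
time_s: 41.85
tcp_pos: [0.5195, -0.3324, 0.3657]
tcp_rot: [0.475, 0.88, 0.001, -0.001]
contact_force: [-0.0, 0.4, -0.0]
opening: 1.001
grip_force: 0.0
```

move_arm(
  rows=[
    [0, 0, 0, 0, 0, -0.28],
    [0, 0, 0, 0, 0, -0.28],
    [0, 0, 0, 0, 0, -0.28],
    [0, 0, 0, 0, 0, -0.28],
    [0, 0, 0, 0, 0, -0.28],
  ],
)

```text
time_s: 42.35
tcp_pos: [0.5195, -0.3325, 0.3658]
tcp_rot: [0.144, 0.99, 0.001, -0.001]
contact_force: [0.3, -0.2, -0.1]
opening: 0.998
grip_force: 0.0
```

move_arm(
  rows=[
    [0, 0, 0.05, 0, 0, -0.28],
    [0, 0, 0.13, 0, 0, -0.175],
    [0, 0, 0.15, 0, 0, 0],
    [0, 0, 0.15, 0, 0, 0],
    [0, 0, 0.1, 0, 0, 0],
  ],
)

```text
time_s: 42.85
tcp_pos: [0.5179, -0.3317, 0.1889]
tcp_rot: [0.034, 0.999, 0.002, -0.002]
contact_force: [-0.1, 0.4, -0.6]
opening: 1.0
grip_force: 0.0
```

```bash
python3 - <<'E'
from h import *
im,d,c=snap("wrist","w11"); W=cloud("w",d,c)
m=(W[...,2]>.012)&(W[...,2]<.03)&(np.hypot(W[...,0]-.52,W[...,1]+.334)<.05)
n,l,st,ce=cv2.connectedComponentsWithStats(m.astype(np.uint8)); k=1+st[1:,4].argmax(); p=W[l==k]; print("mould",cv2.minAreaRect((p[:,:2]*1000).astype(np.float32)),np.median(p[:,2]),st[k,4])
E
python3 go.py .5205 -.3341 .024 86; python3 chk.py
```

```text
mould ((521.5042724609375, -335.3551330566406), (59.183963775634766, 59.110321044921875), 30.5709228515625) 0.02300783356314562 4668
t 42.9 pos [ 0.5156 -0.3305  0.1848] toolY deg 86.12 j [ 0.63  0.76 -0.24  1.65  0.23  0.77  1.79] op 1.003 F [-1.7  0.6 -2.2] grip 0.0
-> [ 0.5205 -0.3341  0.024 ] shift [-0.0229 -0.0145  0.5357] turn [ 0.0134 -0.0221  0.0043] rows>= 3.22 dist 0.161
block [580.1 -49.4] [8.2 0.9] 86.9 mean [ 0.5803 -0.0493  0.0488]
mould [ 472.5 -370.5] [175.1  48.9] 188
```

move_arm(
  rows=[
    [-0.006, -0.007, 0.06, 0, 0, 0],
    [0, 0, 0.13, 0, 0, 0],
    [0, 0, 0.13, 0, 0, 0],
    [0, 0, 0.1, 0, 0, 0],
    [0, 0, 0.05, 0, 0, 0],
  ],
)

```text
time_s: 43.45
tcp_pos: [0.521, -0.3353, 0.0505]
tcp_rot: [0.034, 0.999, 0.001, -0.001]
contact_force: [-0.7, -0.3, 0.9]
opening: 1.001
grip_force: 0.0
```

move_arm(
  rows=[
    [0, 0, 0.03, 0, 0, 0],
    [0, 0, 0, 0, 0, 0],
    [0, 0, 0, 0, 0, 0],
    [0, 0, 0, 0, 0, 0],
    [0, 0, 0, 0, 0, 0],
  ],
)

```text
time_s: 43.95
tcp_pos: [0.5214, -0.3367, 0.0439]
tcp_rot: [0.035, 0.999, -0.0, 0.001]
contact_force: [0.6, -0.2, -0.2]
opening: 1.001
grip_force: 0.0
```

```bash
python3 go.py .521 -.3347 .024 86
```

```text
t 43.95 pos [ 0.5214 -0.3367  0.0439] toolY deg 85.99 j [ 0.59  0.97 -0.17  1.7   0.3   0.49  1.73] op 1.001 F [ 0.6 -0.2 -0.2] grip 0.0
-> [ 0.521  -0.3347  0.024 ] shift [0.002  0.0067 0.0662] turn [-0.0016  0.0038 -0.0003] rows>= 0.4 dist 0.02
```

move_arm(
  rows=[
    [0.002, 0.006, 0.03, 0, 0, 0],
    [0, 0, 0.025, 0, 0, 0],
    [0, 0, 0.011, 0, 0, 0],
    [0, 0, 0, 0, 0, 0],
    [0, 0, 0, 0, 0, 0],
  ],
)

```text
time_s: 44.45
tcp_pos: [0.5202, -0.3344, 0.0226]
tcp_rot: [0.035, 0.999, 0.0, -0.0]
contact_force: [-0.5, 0.1, 0.2]
opening: 0.997
grip_force: 0.0
```

move_arm(
  rows=[
    [0, 0, 0, 0, 0, 0],
    [0, 0, 0, 0, 0, 0],
    [0, 0, 0, 0, 0, 0],
    [0, 0, 0, 0, 0, 0],
    [0, 0, 0, 0, 0, 0],
  ],
  claw=-1,
)

```text
time_s: 44.95
tcp_pos: [0.5205, -0.3347, 0.0235]
tcp_rot: [0.035, 0.999, -0.0, 0.0]
contact_force: [0.1, -0.6, 6.1]
opening: 0.682
grip_force: 42.9
```

```bash
python3 go.py .521 -.3347 .024 86
```

```text
t 44.95 pos [ 0.5205 -0.3347  0.0235] toolY deg 85.99 j [ 0.58  1.   -0.16  1.71  0.3   0.45  1.72] op 0.682 F [ 0.1 -0.6  6.1] grip 42.9
-> [ 0.521  -0.3347  0.024 ] shift [-0.0018  0.0002 -0.0015] turn [-0.0008  0.0013 -0.0002] rows>= 0.01 dist 0.001
```

move_arm(
  rows=[
    [0, 0, -0.04, 0, 0, 0],
    [0, 0, -0.12, 0, 0, 0],
    [0, 0, -0.15, 0, 0, 0],
    [0, 0, -0.15, 0, 0, 0],
    [0, 0, -0.15, 0, 0, 0],
  ],
)

```text
time_s: 45.45
tcp_pos: [0.5199, -0.3343, 0.2081]
tcp_rot: [0.035, 0.999, 0.0, -0.0]
contact_force: [1.3, -0.5, -1.1]
opening: 0.684
grip_force: 43.4
```

move_arm(
  rows=[
    [0, 0, -0.15, 0, 0, 0],
    [0, 0, -0.12, 0, 0, 0],
    [0, 0, -0.08, 0, 0, 0],
    [0.003, 0.06, -0.04, 0, 0, 0],
    [0.003, 0.12, 0, 0, 0, 0],
  ],
)

```text
time_s: 45.95
tcp_pos: [0.5219, -0.2823, 0.3243]
tcp_rot: [0.038, 0.999, -0.001, 0.001]
contact_force: [1.2, 0.9, -1.7]
opening: 0.685
grip_force: 43.4
```

move_arm(
  rows=[
    [0.003, 0.14, 0, 0, 0, 0],
    [0.003, 0.14, 0, 0, 0, 0],
    [0.003, 0.14, 0, 0, 0, 0],
    [0.003, 0.14, 0, 0, 0, 0],
    [0.003, 0.14, 0, 0, 0, 0],
  ],
)

```text
time_s: 46.45
tcp_pos: [0.5308, -0.0674, 0.3222]
tcp_rot: [0.034, 0.999, 0.0, -0.001]
contact_force: [0.2, 0.9, -1.2]
opening: 0.684
grip_force: 43.4
```

move_arm(
  rows=[
    [0.003, 0.14, 0, 0, 0, 0],
    [0.003, 0.14, 0, 0, 0, 0],
    [0.003, 0.14, 0, 0, 0, 0],
    [0.003, 0.14, 0, 0, 0, 0],
    [0.003, 0.14, 0, 0, 0, 0],
  ],
)

```text
time_s: 46.95
tcp_pos: [0.5404, 0.1418, 0.3221]
tcp_rot: [0.034, 0.999, -0.0, -0.001]
contact_force: [0.2, 0.8, -1.0]
opening: 0.68
grip_force: 43.4
```

move_arm(
  rows=[
    [0.003, 0.14, 0, 0, 0, 0],
    [0.003, 0.14, 0, 0, 0, 0],
    [0.003, 0.11, 0, 0, 0, 0],
    [0, 0.08, 0, 0, 0, 0],
    [0, 0, 0, 0, 0, 0],
  ],
)

```text
time_s: 47.45
tcp_pos: [0.5462, 0.2862, 0.3218]
tcp_rot: [0.031, 1.0, 0.002, -0.002]
contact_force: [-0.8, 0.5, -1.2]
opening: 0.683
grip_force: 43.4
```

```bash
python3 go.py .55 .28 .32 86; python3 - <<'E'
from h import *
snap("wrist","w12"); snap("side","s12")
n0=np.array([-.25,.0175,1]); n0/=np.linalg.norm(n0)
for f in("top0","side0","w12","s12"):
    im,d,c=load(f); W=cloud("x",d,c)
    m=(abs(W[...,0]-.619)<.07)&(abs(W[...,1]-.2795)<.06)&(W[...,2]>.025)&(W[...,2]<.1); m&=np.isfinite(W[...,0]); p=W[m]
    h=(p-[.619,.2795,.0551])@n0
    face=p[abs(h)<.003]
    if len(face)<50: print(f,len(face)); continue
    A=np.c_[face[:,:2]-[.619,.2795],np.ones(len(face))]; s=np.linalg.lstsq(A,face[:,2],rcond=None)[0]
    n=np.array([-s[0],-s[1],1]); n/=np.linalg.norm(n)
    print(f,"plane",s.round(4),len(face),"rect",[np.round(v,1) for v in cv2.minAreaRect((face[:,:2]*1000).astype(np.float32))])
    h=((W-[.619,.2795,s[2]])@n); mm=m&(h>.007)&(h<.02)
    nn,l,st,ce=cv2.connectedComponentsWithStats(mm.astype(np.uint8))
    for k in range(1,nn):
        if st[k,4]>=3: q=W[l==k]; print("   pin",np.median(q,0).round(4),st[k,4],"h",h[l==k].max().round(4))
E
```

```text
t 47.45 pos [0.5462 0.2862 0.3218] toolY deg 86.48 j [-0.4   0.61 -0.28  1.49  0.18  1.06  0.79] op 0.683 F [-0.8  0.5 -1.2] grip 43.4
-> [0.55 0.28 0.32] shift [-0.014  -0.0198  0.0059] turn [ 0.0064 -0.0074  0.0169] rows>= 0.15 dist 0.007
top0 plane [ 0.2502 -0.019   0.0551] 334 rect [array([619. , 280.9]), array([55.7, 75.8]), np.float64(86.7)]
   pin [0.6442 0.3011 0.0753] 5 h 0.0146
   pin [0.641  0.256  0.0762] 6 h 0.019
   pin [0.5897 0.3058 0.0598] 4 h 0.0145
   pin [0.5876 0.2597 0.059 ] 5 h 0.0175
side0 plane [ 0.2561 -0.0184  0.0553] 186 rect [array([616.1, 279.3]), array([59.7, 76.6]), np.float64(85.4)]
   pin [0.6412 0.2994 0.0739] 7 h 0.0165
   pin [0.6386 0.2573 0.0708] 6 h 0.0175
   pin [0.5871 0.3088 0.0568] 3 h 0.0139
   pin [0.5806 0.2601 0.0599] 6 h 0.0177
w12 plane [ 0.2691 -0.0265  0.0562] 458 rect [array([587.5, 283.2]), array([56.1, 14.2]), np.float64(87.1)]
   pin [0.5851 0.2614 0.0627] 27 h 0.0166
   pin [0.5886 0.306  0.0629] 20 h 0.0179
s12 plane [ 0.2543 -0.0081  0.0554] 287 rect [array([615.6, 280.4]), array([58., 79.]), np.float64(84.3)]
   pin [0.642  0.3016 0.0723] 9 h 0.018
   pin [0.6381 0.2571 0.0702] 7 h 0.0158
   pin [0.5864 0.3042 0.0578] 7 h 0.0166
   pin [0.5822 0.2605 0.0592] 7 h 0.0146
```

View pics/w12.png

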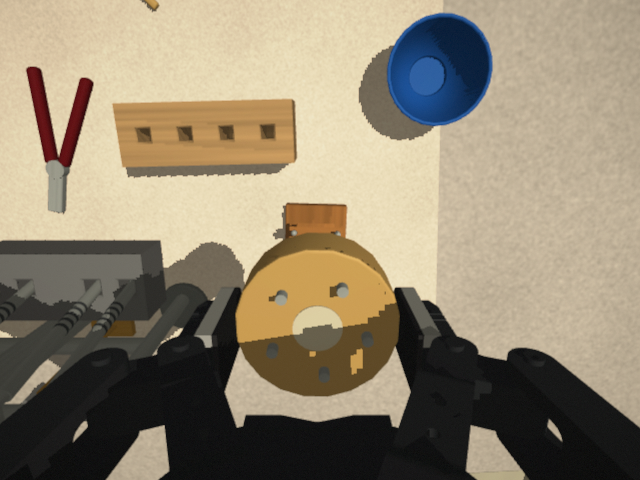

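The wrist view shows the mould held studs up and centred between the pads at (317,325), with the rest just behind it at (315,220). From the pins, the seat is about (0.6175,0.281) with yaw -3.8°.

```bash
cat > tilt.py <<'E'
import sys
from h import *
a=[float(v) for v in sys.argv[1:]]  # offsets along normal (m), chained
yaw=np.radians(-3.8); t=.26; seat=np.array([.6175,.2808,.055])
xr=np.array([np.cos(yaw),np.sin(yaw),0]); yr=np.array([-np.sin(yaw),np.cos(yaw),0]); n=-np.sin(t)*xr+np.cos(t)*np.array([0,0,1])
T=R.from_matrix(np.stack([np.cross(yr,-n),yr,-n],1))
s=get_state(); p=np.array(s["tcp_pos"]); r=R.from_quat(s["tcp_rot"]); print(s["time_s"],p.round(4),"F",s["contact_force"].round(1),"op",round(s["opening"],3),np.round(s["joint_positions"],2))
print("turn first",((r.inv()*T).as_rotvec()/.5).round(4))
for o in a:
    q=seat+o*n; print(o,"shift in tilted frame",(T.inv().apply(q-p)/.3).round(4)); p=q
E
python3 tilt.py .0845 .0245
```

```text
47.55 [0.5478 0.2807 0.3219] F [ 0.6 -0.3 -0.2] op 0.681 [-0.39  0.61 -0.28  1.5   0.18  1.06  0.79]
turn first [-0.003  -0.5248 -0.0016]
0.0845 shift in tilted frame [0.0049 0.0158 0.6377]
0.0245 shift in tilted frame [-0.   0.   0.2]
```

move_arm(
  rows=[
    [0, 0, 0, 0, -0.1, 0],
    [0, 0, 0, 0, -0.16, 0],
    [0, 0, 0, 0, -0.16, 0],
    [0, 0, 0, 0, -0.105, 0],
    [0, 0, 0.06, 0, 0, 0],
  ],
)

```text
time_s: 48.05
tcp_pos: [0.5527, 0.2796, 0.3072]
tcp_rot: [0.034, 0.991, -0.004, 0.132]
contact_force: [1.4, 0.2, -1.5]
opening: 0.685
grip_force: 43.4
```

move_arm(
  rows=[
    [0.001, 0.004, 0.12, 0, 0, 0],
    [0.001, 0.004, 0.14, 0, 0, 0],
    [0.001, 0.004, 0.14, 0, 0, 0],
    [0.002, 0.004, 0.12, 0, 0, 0],
    [0, 0, 0.057, 0, 0, 0],
  ],
)

```text
time_s: 48.55
tcp_pos: [0.5966, 0.2787, 0.1345]
tcp_rot: [0.035, 0.991, -0.007, 0.128]
contact_force: [-0.7, -1.4, 0.3]
opening: 0.684
grip_force: 43.4
```

move_arm(
  rows=[
    [0, 0, 0, 0, 0, 0],
    [0, 0, 0, 0, 0, 0],
    [0, 0, 0, 0, 0, 0],
    [0, 0, 0, 0, 0, 0],
    [0, 0, 0, 0, 0, 0],
  ],
)

```text
time_s: 49.05
tcp_pos: [0.5984, 0.2818, 0.1393]
tcp_rot: [0.035, 0.991, -0.004, 0.132]
contact_force: [-0.0, 0.3, -1.1]
opening: 0.684
grip_force: 43.4
```

```bash
python3 tilt.py .0445 .0245
```

```text
49.05 [0.5984 0.2818 0.1393] F [-0.   0.3 -1.1] op 0.684 [-0.56  0.81 -0.04  1.78  0.51  0.39  0.46]
turn first [ 0.001   0.0081 -0.0072]
0.0445 shift in tilted frame [0.0106 0.0009 0.1398]
0.0245 shift in tilted frame [-0.      0.      0.0667]
```

move_arm(
  rows=[
    [0.005, 0.001, 0.03, 0, 0.008, -0.007],
    [0.0056, 0, 0.05, 0, 0, 0],
    [0, 0, 0.04, 0, 0, 0],
    [0, 0, 0.02, 0, 0, 0],
    [0, 0, 0, 0, 0, 0],
  ],
)

```text
time_s: 49.55
tcp_pos: [0.6052, 0.2806, 0.0946]
tcp_rot: [0.033, 0.991, -0.006, 0.128]
contact_force: [-1.1, -0.1, -1.7]
opening: 0.685
grip_force: 43.4
```

move_arm(
  rows=[
    [0, 0, 0, 0, 0, 0],
    [0, 0, 0, 0, 0, 0],
    [0, 0, 0, 0, 0, 0],
    [0, 0, 0, 0, 0, 0],
    [0, 0, 0, 0, 0, 0],
  ],
)

```text
time_s: 50.05
tcp_pos: [0.6058, 0.2813, 0.0969]
tcp_rot: [0.033, 0.991, -0.005, 0.129]
contact_force: [0.3, -0.3, -1.1]
opening: 0.683
grip_force: 43.4
```

```bash
python3 tilt.py .0245; python3 - <<'E'
from h import *
im,d,c=snap("side","s13"); cv2.imwrite("pics/s13c.png",cv2.convertScaleAbs(cv2.resize(im[150:290,200:330],None,fx=4,fy=4,interpolation=cv2.INTER_CUBIC),alpha=1.6))
E
```

```text
50.05 [0.6058 0.2813 0.0969] F [ 0.3 -0.3 -1.1] op 0.683 [-0.57  0.88 -0.01  1.77  0.53  0.32  0.44]
turn first [-0.0009 -0.0023  0.0003]
0.0245 shift in tilted frame [-0.0018  0.001   0.0632]
```

View pics/s13c.png

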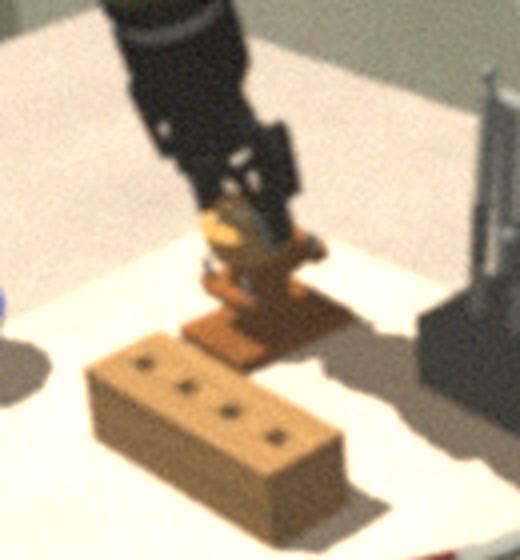

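The mould is aligned just above the sloped face, parallel to it, with the pins on either side at (210,265) and (320,245). Lowering.

move_arm(
  rows=[
    [-0.001, 0.001, 0.012, 0, 0, 0],
    [0, 0, 0.016, 0, 0, 0],
    [0, 0, 0.016, 0, 0, 0],
    [0, 0, 0.01, 0, 0, 0],
    [0, 0, 0.006, 0, 0, 0],
  ],
)

```text
time_s: 50.6
tcp_pos: [0.6105, 0.2809, 0.0785]
tcp_rot: [0.033, 0.991, -0.005, 0.129]
contact_force: [0.9, -0.0, -0.8]
opening: 0.683
grip_force: 43.4
```

move_arm(
  rows=[
    [0, 0, 0, 0, 0, 0],
    [0, 0, 0, 0, 0, 0],
    [0, 0, 0, 0, 0, 0],
    [0, 0, 0, 0, 0, 0],
    [0, 0, 0, 0, 0, 0],
  ],
)

```text
time_s: 51.1
tcp_pos: [0.6107, 0.2811, 0.0794]
tcp_rot: [0.033, 0.991, -0.005, 0.129]
contact_force: [1.0, -0.6, -1.1]
opening: 0.683
grip_force: 43.4
```

```bash
python3 tilt.py .0235
```

```text
51.1 [0.6107 0.2811 0.0794] F [ 1.  -0.6 -1.1] op 0.683 [-0.57  0.91  0.    1.76  0.53  0.3   0.43]
turn first [-0.0013 -0.0026  0.0001]
0.0235 shift in tilted frame [-0.0011  0.0003  0.0061]
```

move_arm(
  rows=[
    [0, 0, 0.005, 0, 0, 0],
    [0, 0, 0, 0, 0, 0],
    [0, 0, 0, 0, 0, 0],
    [0, 0, 0, 0, 0, 0],
    [0, 0, 0, 0, 0, 0],
  ],
)

```text
time_s: 51.6
tcp_pos: [0.611, 0.2811, 0.0778]
tcp_rot: [0.033, 0.991, -0.005, 0.129]
contact_force: [-0.2, 0.2, -0.9]
opening: 0.683
grip_force: 43.4
```

move_arm(
  rows=[
    [0, 0, 0, 0, 0, 0],
    [0, 0, 0, 0, 0, 0],
    [0, 0, 0, 0, 0, 0],
    [0, 0, 0, 0, 0, 0],
    [0, 0, 0, 0, 0, 0],
  ],
  claw=0.8,
)

```text
time_s: 52.1
tcp_pos: [0.6111, 0.2811, 0.0778]
tcp_rot: [0.033, 0.991, -0.005, 0.129]
contact_force: [-0.5, -0.3, 0.3]
opening: 0.9
grip_force: 0.0
```

move_arm(
  rows=[
    [0, 0, -0.03, 0, 0, 0],
    [0, 0, -0.06, 0, 0, 0],
    [0, 0, -0.12, 0, 0, 0],
    [0, 0, -0.15, 0, 0, 0],
    [0, 0, -0.15, 0, 0, 0],
  ],
)

```text
time_s: 52.6
tcp_pos: [0.5712, 0.2836, 0.2275]
tcp_rot: [0.033, 0.991, -0.005, 0.129]
contact_force: [0.6, 1.0, -0.2]
opening: 0.898
grip_force: 0.0
```

move_arm(
  rows=[
    [0, 0, -0.15, 0, 0, 0],
    [0, 0, -0.08, 0, 0, 0],
    [0, 0, 0, 0, 0, 0],
    [0, 0, 0, 0, 0, 0],
    [0, 0, 0, 0, 0, 0],
  ],
)

```text
time_s: 53.1
tcp_pos: [0.5539, 0.2842, 0.2911]
tcp_rot: [0.033, 0.991, -0.006, 0.128]
contact_force: [0.3, -0.3, -0.5]
opening: 0.903
grip_force: 0.0
```

```bash
python3 go.py; python3 - <<'E'
from h import *
im,d,c=snap("wrist","w14"); it,dt,ct=snap("top","t14"); is_,ds,cs=snap("side","s14")
n0=np.array([-.2565,.017,.9664]); seat=np.array([.6175,.2808,.055])
for nm,dd,cc in(("wrist",d,c),("top",dt,ct),("side",ds,cs)):
    W=cloud("x",dd,cc); h=(W-seat)@n0; m=(abs(h-.022)<.003)&(np.linalg.norm(W-seat,axis=-1)<.06); p=W[m]
    if len(p)<30: print(nm,len(p)); continue
    A=np.c_[p[:,:2]-seat[:2],np.ones(len(p))]; s=np.linalg.lstsq(A,p[:,2],rcond=None)[0]; q=p-seat
    e1=np.array([.9978*.9664,-.0663*.9664,.2571]); e2=np.array([.0663,.9978,0]); a=(q@e1)*1000; b=(q@e2)*1000
    print(nm,len(p),"tilt",np.arctan(np.hypot(*s[:2])),"slope range",a.min().round(1),a.max().round(1),"y",b.min().round(1),b.max().round(1),"h",np.median(h[m]).round(4))
W=cloud("s",ds,cs); m=(abs(W[...,2]-.091)<.005)&(W[...,0]>.52)&(W[...,0]<.68)&(W[...,1]>-.2)&(W[...,1]<.2); b=W[m]; u=b[:,1]*.998+b[:,0]*.0625; print("carrier y' lo",np.percentile(u,[.5,2]))
W=cloud("t",dt,ct); m=(W[...,2]>.243)&(W[...,2]<.27)&(abs(W[...,1]-.02)<.06)&(abs(W[...,0]-.65)<.05); b=W[m]; print("tab",cv2.minAreaRect((b[:,:2]*1000).astype(np.float32)),len(b), "y'",np.median(b[:,1]*.998+b[:,0]*.0625))
v=np.hstack([cv2.resize(is_[130:330,210:460],(500,400)),cv2.resize(im[:,100:500],(300,400))]); cv2.imwrite("pics/v14.png",cv2.convertScaleAbs(v,alpha=1.5))
E
```

```text
t 53.1 pos [0.5539 0.2842 0.2911] toolY deg 86.17 j [-0.53  0.56 -0.16  1.74  0.41  0.7   0.55] op 0.903 F [ 0.3 -0.3 -0.5] grip 0.0
wrist 3260 tilt 0.260850636141712 slope range -29.1 29.6 y -28.3 29.7 h 0.0225
top 282 tilt 0.260623189475752 slope range -26.3 28.9 y -28.8 28.0 h 0.0218
side 232 tilt 0.25372437170212037 slope range -33.0 26.7 y -30.2 32.9 h 0.022
carrier y' lo [-0.01837827 -0.01690915]
tab ((654.8419189453125, 25.79974365234375), (23.56864356994629, 7.6644673347473145), 89.3582534790039) 43 y' 0.06450800470902415
```

View pics/v14.png

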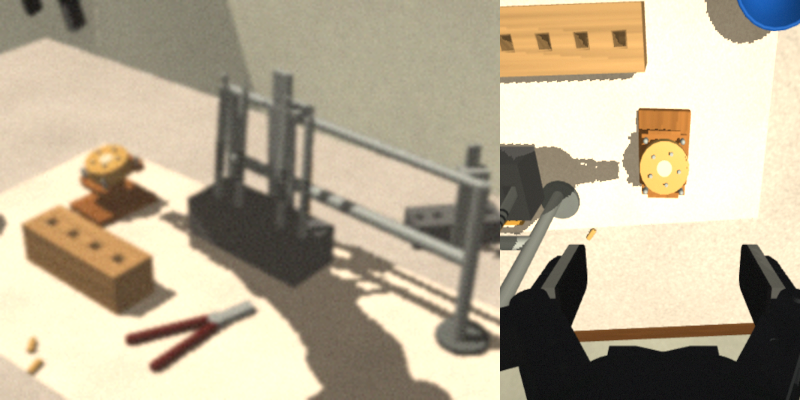

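The picture shows the mould flat between its four pins with studs up (tilt 0.26), and the loaded carrier hanging level and centred on the pointer (0.0667 against 0.066). The arm is clear of everything, so I'm handing in.

```bash
python3 -c "
from bench import job_done
print(job_done())"
```

```text
the job is handed in; nothing more can be done
None
```

I've handed the job in after about 53 s of robot time: all four carvers are in the carrier, which hangs within about 1 mm of the pointer by my measurement, and the mould lies flat on the rest; no verdict was returned.

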